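# Put a prosthesis battery pack on charge

## Robot

A 6-joint arm with a two-finger parallel gripper is mounted at the origin on the work surface. World frame = base frame: x ahead of the robot, y to its left, z up, the work surface at z = 0. Lengths are in m, angles in rad, forces in N, time in s.
With the tool pointing down it reaches from about 0.325 to 0.9 m from the base axis. Payload 6.1 kg.
Tool frame: the origin (TCP) lies on the centre line of the jaws, within the pads' length; the fingertips stand 22 mm ahead of it and the grasp point (between the pads) lies 3 mm ahead of it (robot.tip_reach is the distance from the TCP to the fingertips, in m); z points along the fingers, x is the direction in which the jaws open and shut, and the axes are right-handed (so a half turn about z gives the same grasp; the last joint's range is limited). The gripper opens to 85 mm and grips with 20 to 120 N. Pads are 22 mm wide; open, the fingers measure 114 mm over their backs; the gripper's body (76 mm by 85 mm) begins 54 mm behind the grasp point. The pads swing forward as they close: fully open they stand 13 mm farther back than shut.
Start: joints at [-1.36, 0.22, 1.526, -0, 1.395, -0.126], TCP at [0.207, -0.59, 0.253] pointing down, gripper open.
Joint ranges: [-2.98, 2.98], [-0.91, 2.08], [0.09, 2.57], [-1.24, 4.39], [0.2, 2.65], [-2.68, 2.68]. Speed limits (rad/s): [2.57, 2.57, 3.01, 3.14, 3.14, 3.14].

## Interface

Orientations are given as a 3x3 rotation matrix whose columns are the frame's x, y, z axes.
In Python, from workcell import robot, get_image gives the robot as it stands.
- The arm moves only by the shell command python3 -m handwheel 'ROWS' [OPENING]. ROWS is JSON, a list of rows, each an object of numbers: "x", "y", "z": the shift along the tool's x, y, z in cm; "roll": the turn about the tool's z in degrees. A call has 1 to 8 rows; each row shifts and turns the commanded pose from where the row before left it, along the tool's axes as they then stand; what a row does not reach is not made up. A row lasts 1/8 s, in which the tool goes at most 62.5 mm and 10.7 degrees, less where a joint would pass 70% of its speed; a pose out of reach is approached as far as the arm can. A call with a gripper value outside its range is refused whole. OPENING is the gripper command: -1 is fully open, 1 is shut, values between are in proportion, set as the call begins (- or left out, the last holds). The fingers move at their own pace and stop on an object; the grip force is fixed at half the most. Time passes only in rows, so rows that do not move let the fingers close. It gives the time, the measured TCP pose, the force and the opening at its end, in the units of the state.
- robot.state(): the state, without advancing time (a new reading comes with each control period).
- get_image(name): name is "scene" or "top" or "wrist"; returns a dict with "pixels" (480x640x3 uint8, blue, green, red), "camera_matrix" (3x3 intrinsics, pixels), "pose" (4x4, takes a point from camera to world coordinates). Camera axes: x right, y up, looking along -z (the intrinsics and any distortion apply to the point x, -y, -z); pixel columns grow to the right and rows downward; lengths in m; the calibration is good to about 2 mm. A picture is of the moment at which its call begins. There is no depth.
- robot.close_job(): hands the job in, once; it reports no verdict.
The state is a dict: "time_s": time; "qpos": joint angles; "dq": joint speeds; "effort": joint torques, N m; "tool_pos": TCP position; "tool_rot": TCP orientation; "contact_force": force on the tool from outside, world axes, zero at the start; "wrist_torque": the same for the moment, N m; "gripper_width": finger opening in m.
Only numpy, scipy, OpenCV 4.12 (cv2) and the standard library are available. Lean on these libraries where they do the work, as an engineer would, in place of code of your own. Each camera call takes 0.05 s, during which the arm holds its last target.

## Task

Take the long battery pack out of the rack, lay it label side up and press it fully home, flush, in the charger's bay, contact nose to the nose end. Only then push the charger's selector knob in, turn it one click clockwise to the middle mark (one bar), no further, and let it spring back out. Leave the two short packs and the other things on the bench where they are.

Things in the scene. Friction and masses are not known exactly. Their poses are not given: they have to be found in the camera images.
- pack: Long battery pack: grey block 74 x 34 x 18 mm (its x, y, z), about 90 g; the two others are 54 mm long. Origin: centre of its underside. +z is the top face, with a pale label and three ribs near the -x end. From x = -37 to 25 mm it is 34 mm wide; the last 12 mm towards +x are the contact nose, 22 mm wide. It starts standing on a long edge (its y upright) in one of the rack's three slots.
- pack_nose (a point): Middle of the end face of the long pack's nose, 37 mm from the pack's middle along its +x, 9 mm above its underside; axes as the pack's. Brass contacts lie under the nose. The pack's lower edges are stepped in by 1.2 mm over 2 mm.
- rack: White battery rack, 90 x 154 mm (x, y), fixed. Origin: centre of its underside. Three slots along its x at y = -58, 0 and 58 mm, with floors 3 mm and thin walls 14 mm above the bench; a pack in a slot reaches 37 mm above the bench, 18 mm across, its nose to the rack's +x, its label facing the rack's -y. The bench between rack and charger (around x 0.49, y 0.065 m) is clear.
- short_pack_a: A short battery pack, like the long one but 54 mm long, standing on a long edge in a rack slot. Same axes; origin: centre of its underside. To be left alone.
- short_pack_b: The other short battery pack, 54 mm long, standing on a long edge in a rack slot. Same axes. To be left alone.
- charger: White bench charger, 150 x 190 x 52 mm (x, y, z), fixed to the bench, its flat deck 52 mm above the bench. Origin: centre of its underside. The bay lies on its left (+y) half, the selector on its right (-y) half, 100 mm apart.
- bay (a point): Centre of the bay's floor, 18 mm below the deck; axes as the charger's. The bay has the pack's outline with 1.25 mm clearance all round, narrowed at its +x end for the nose: the pack goes in only with its +x along the bay's +x. Notches for fingers, 36 mm long (bay x from -23 to 13 mm), reach 20 mm out from both long sides, down to the floor. A pack on the floor is flush with the deck.
- bay_catch (a point): Tip of the spring catch, a steel ball standing 3 mm out of the middle of the bay's -x end wall, 7 mm above its floor. It holds the pack's -x end up until the pack is pressed down past it (about 5 to 10 N; with the nose down in its place), and then keeps the pack pushed up to 1.3 mm towards +x. Both ends of the bay have a sloped lead-in, 3 mm.
- selector_grip (a point): Centre of the top of the round selector knob, 36 mm above the deck when out; sinks as it is pushed. Black fluted knob, 40 mm across, its side 27 mm high, standing 9 mm clear of the deck. Its x axis is the pointer: a white line on top and side. Raised marks on the deck 60 degrees apart: dot (off, where it starts), one bar (charge; straight along the charger's +x), two bars.
- selector (a joint): Turn of the knob, rad, clockwise from above: 0 at the dot (off), 1.047 at one bar (middle), 2.094 at two bars. With the knob out it is locked, with 0.05 rad of play, in each position; pushed in 5.5 mm or more it turns freely. Released within about 0.08 rad of a position it springs out and locks there.
- selector_push (a joint): How far the selector knob is pushed in, m: 0 out, 0.007 fully in. Return spring: 10 N to start, 16 N fully in.
- spool: Thread spool, 56 mm across, 70 mm high, standing. Origin: centre of its foot. Bystander.
- glue: White glue bottle, 42 mm across, 130 mm high, standing. Origin: centre of its foot. Bystander.
- tool_jar: Glass jar with scissors, 72 mm across, about 205 mm high with what it holds. Origin: centre of its foot. Bystander.
- screwdriver: Screwdriver, 170 mm long, lying along its x. Bystander.
- wrench: Wrench, 150 mm long, lying along its x. Bystander.
- rivet_dish: Small steel dish, 68 mm across, 22 mm high. Origin: centre of its foot. Bystander.

How it is judged:
On the way, in this order (a step that is already met when the one before it is completed fails the run):
1. the long pack lies flush in the bay, label up, with the selector still off (z of pack in the frame of bay below 0.0025 m and horizontal distance between pack and bay below 0.005 m and angle between pack's own z axis and vertical below 0.06 rad and x of pack_nose in the frame of bay above 0.03 m and value of joint selector below 0.25 rad), for 0.3 s.
2. the selector stands at the middle mark, sprung out, with the pack still flush (value of joint selector between 0.93 and 1.16 rad and value of joint selector_push below 0.002 m and z of pack in the frame of bay below 0.0025 m), for 0.2 s.
At the end, for the whole second after the job is handed in: The long pack lies still in the bay, label up, nose at the nose end, underside within 2.5 mm of the floor, within 5 mm of the centre and 0.06 rad of level; the selector stands at the middle mark (0.93 to 1.16 rad), sprung out to within 2 mm (all of step 2 and horizontal distance between pack and bay below 0.005 m and angle between pack's own z axis and vertical below 0.06 rad and x of pack_nose in the frame of bay above 0.03 m and linear speed of pack below 0.01 m/s); the robot touches nothing.
It fails at once if the selector is turned away from off before the pack is home in the bay (value of joint selector above 0.4 rad and z of pack in the frame of bay above 0.006 m).
It fails at once if the selector is turned past the middle mark towards two bars (value of joint selector above 1.5 rad).
It fails at once if a short pack is moved more than 20 mm (distance of any of short_pack_a, short_pack_b from where it was at the start of the episode above 0.02 m).
It fails at once if another thing on the bench is moved more than 30 mm (distance of any of spool, glue, tool_jar, screwdriver, wrench, rivet_dish from where it was at the start of the episode above 0.03 m).
It also fails if it takes over 72 s, if anything falls off the work surface, if the arm or the gripper's body presses on something with over 40 N, if the wrist force passes 120 N, or if a joint passes its speed limit or range.

## Working session

There is one attempt and no reset: what is moved stays moved. The work goes in short steps, Python scripts to look and compute and a shell command to move; the robot and the scene stay as the last step left them, time stands still between calls to the robot, and variables do not carry over. Pictures are saved under pics/ and viewed, and the job is handed in when it is done.

```bash
mkdir -p pics; ls; cat > h.py <<'E'
import numpy as np, cv2
from workcell import robot, get_image
def snap(name,fn):
    d=get_image(name); cv2.imwrite('pics/'+fn,d['pixels']); np.savez('pics/'+fn+'.npz',K=d['camera_matrix'],P=d['pose'],**({'D':d['dist']} if 'dist' in d else {})); return d
def load(fn):
    z=np.load('pics/'+fn+'.npz'); return cv2.imread('pics/'+fn),z['K'],z['P']
def ray(K,P,u,v):
    d=np.array([(u-K[0,2])/K[0,0],-(v-K[1,2])/K[1,1],-1.]); return P[:3,3],P[:3,:3]@d
def plane(K,P,u,v,z):
    o,d=ray(K,P,u,v); return o+d*(z-o[2])/d[2]
def proj(K,P,X):
    c=np.linalg.inv(P)@np.append(X,1); return K[0,0]*c[0]/-c[2]+K[0,2],K[1,1]*-c[1]/-c[2]+K[1,2]
E
python3 - <<'E'
from h import *
for n in ['scene','top','wrist']:
    d=snap(n,n+'0.png'); print(n,d.keys(),d['camera_matrix'],d['pose'])
print(robot.state(), robot.tip_reach)
E
```

```text
pics
scene dict_keys(['pixels', 'camera_matrix', 'pose']) [[616.54072718   0.         323.42394459]
 [  0.         616.54072718 248.63541786]
 [  0.           0.           1.        ]] [[-0.75911795 -0.50020187  0.41657895  1.15583028]
 [ 0.65094965 -0.5812314   0.48829767  0.64408765]
 [-0.00211864  0.64184745  0.76682942  1.14660792]
 [ 0.          0.          0.          1.        ]]
top dict_keys(['pixels', 'camera_matrix', 'pose']) [[494.11015802   0.         319.87305526]
 [  0.         494.11015802 246.43708969]
 [  0.           0.           1.        ]] [[-0.00229236  0.98724806 -0.15917292  0.38298588]
 [-0.99999333 -0.0027156  -0.00244158 -0.05286196]
 [-0.00284269  0.15916626  0.9872477   1.3463706 ]
 [ 0.          0.          0.          1.        ]]
wrist dict_keys(['pixels', 'camera_matrix', 'pose']) [[427.15593814   0.         326.72355815]
 [  0.         427.15593814 238.42860661]
 [  0.           0.           1.        ]] [[ 0.33025381  0.89874441  0.28842834  0.28029025]
 [-0.94389094  0.31494855  0.0993846  -0.56439716]
 [-0.00151873 -0.30506704  0.95232967  0.3744
[... 155 characters left out ...]
5,
        1.39471953e+00, -1.26091890e-01]), 'dq': array([ 0.00124621,  0.00013139, -0.0043663 ,  0.00133169, -0.00104023,
        0.00142079]), 'effort': array([ 6.82338650e-04, -4.97482431e+01, -3.89904964e+01, -1.45714803e-04,
        7.15217189e-03,  1.46364295e-05]), 'tool_pos': array([ 0.20642312, -0.58945241,  0.25242069]), 'tool_rot': array([[ 3.30419567e-01, -9.43834100e-01, -3.18635303e-04],
       [-9.43832869e-01, -3.30419655e-01,  1.53874928e-03],
       [-1.55760741e-03, -2.07694398e-04, -9.99998765e-01]]), 'contact_force': array([-0.67175444,  0.10638432, -0.01100986]), 'wrist_torque': array([-0.02939183, -0.04446097, -0.02067387]), 'gripper_width': 0.08538880425826591} 0.022
```

View pics/scene0.png

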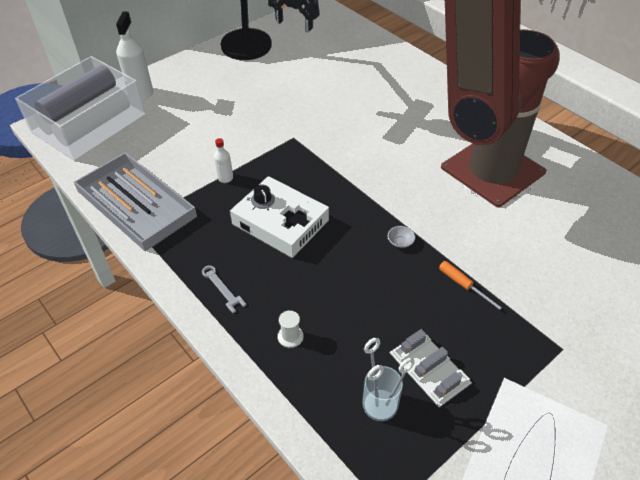

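View pics/top0.png

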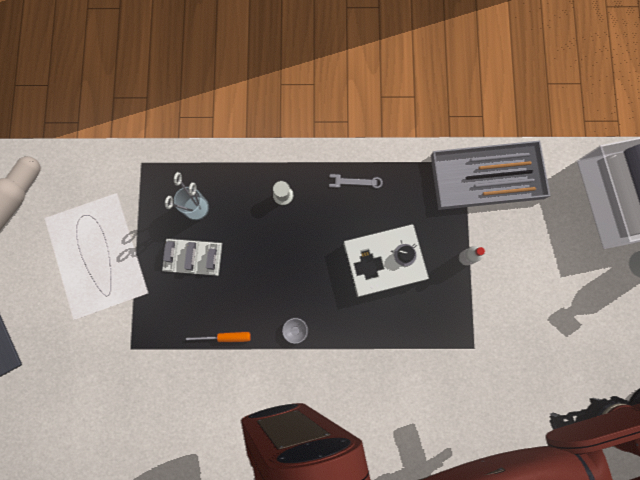

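The scene view shows the rack near (430,368) and the charger near (280,215). In the top view the rack is near (192,257), the bay near (369,264) and the knob near (404,254). I'll zoom in on both.

```bash
python3 - <<'E'
from h import *
a,K,P=load('top0.png')
r=cv2.resize(a[225:290,150:235],None,fx=8,fy=8,interpolation=cv2.INTER_CUBIC)
c=cv2.resize(a[215:305,335:440],None,fx=7,fy=6.5,interpolation=cv2.INTER_CUBIC)
cv2.imwrite('pics/r.png',r);cv2.imwrite('pics/c.png',c)
s,K2,P2=load('scene0.png')
cv2.imwrite('pics/rs.png',cv2.resize(s[320:415,375:485],None,fx=6,fy=6,interpolation=cv2.INTER_CUBIC))
for n,u,v,z in [('rack',192,257,.014),('knob',404,254,.088),('bay',369,264,.052)]: print(n,plane(K,P,u,v,z))
E
```

```text
rack [0.56961612 0.29882341 0.014     ]
knob [ 0.56557331 -0.26608175  0.088     ]
bay [ 0.54439808 -0.17912891  0.052     ]
```

View pics/r.png

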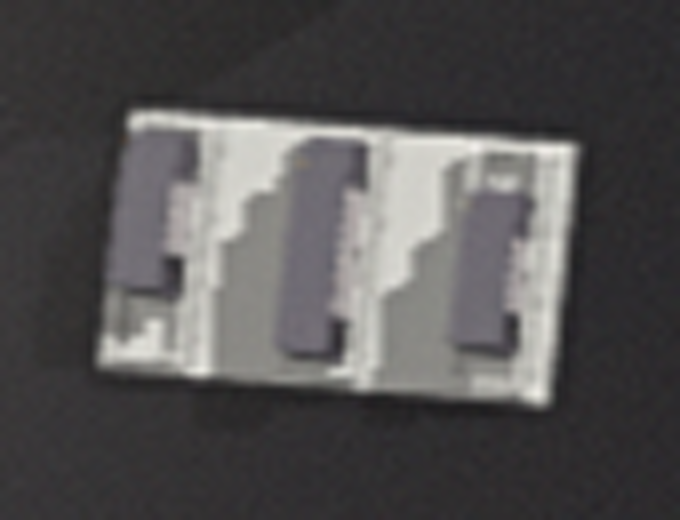

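View pics/c.png

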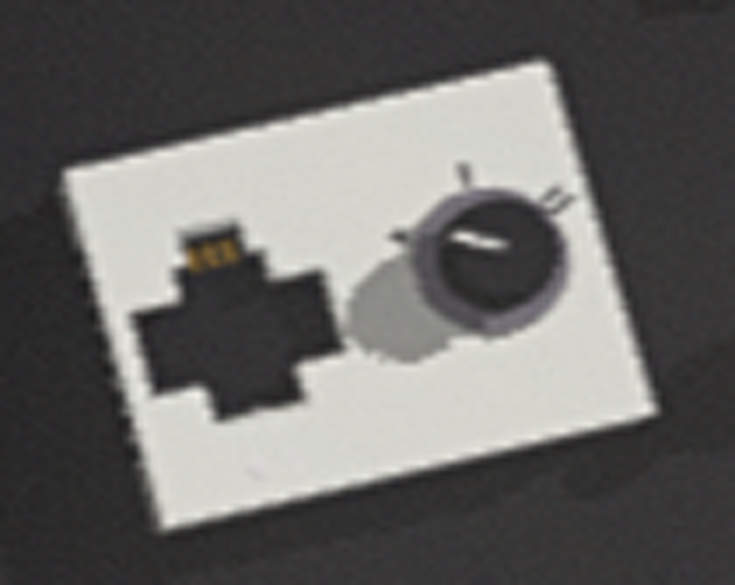

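View pics/rs.png

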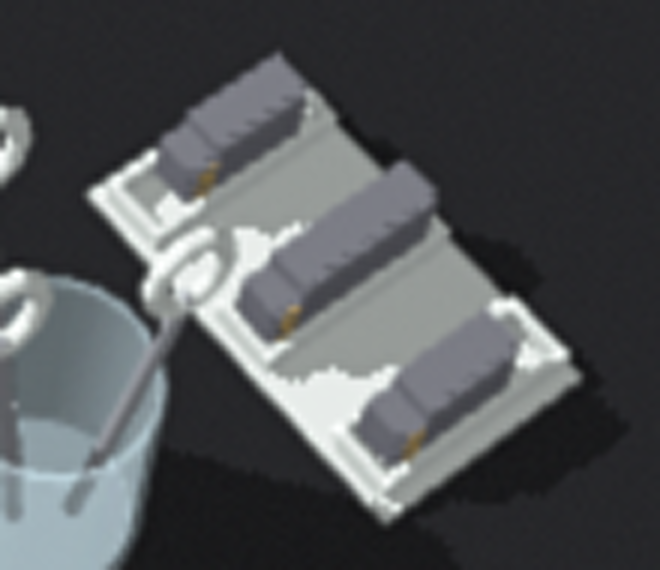

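```bash
python3 - <<'E'
from h import *
a,K,P=load('top0.png')
pts=np.array([(130,108),(578,145),(548,405),(98,368)])/8+[150-.44,225-.44]
W=np.array([plane(K,P,u,v,.012) for u,v in pts]); print(W.round(4))
print([np.linalg.norm(W[i]-W[(i+1)%4]).round(4) for i in range(4)], W.mean(0))
for i,j in((0,1),(3,2),(3,0),(2,1)):
    e=W[j]-W[i]; print(np.degrees(np.arctan2(e[1],e[0])))
pts=np.array([(65,170),(548,62),(657,410),(160,530)])/[7,6.5]+[335-.43,215-.43]
W=np.array([plane(K,P,u,v,.052) for u,v in pts]); print(W.round(4))
print([np.linalg.norm(W[i]-W[(i+1)%4]).round(4) for i in range(4)], W.mean(0))
for i,j in((0,1),(3,2),(3,0),(2,1)):
    e=W[j]-W[i]; print(np.degrees(np.arctan2(e[1],e[0])))
th=np.arctan2(*(W[0]-W[3])[[1,0]])
for n,o in(('k',(500,255)),('dot',(400,237)),('bar',(463,175)),('2',(555,200)),('nosehi',(210,230))):
    z=.088 if n=='k' else .052
    print(n,plane(K,P,o[0]/7+334.57,o[1]/6.5+214.57,z))
E
```

```text
[[0.6226 0.3734 0.012 ]
 [0.6093 0.2191 0.012 ]
 [0.5199 0.2267 0.012 ]
 [0.5329 0.38   0.012 ]]
[np.float64(0.1548), np.float64(0.0897), np.float64(0.1538), np.float64(0.0899)] [0.5711792  0.29979161 0.012     ]
-94.93118769585536
-94.84920404381185
-4.227590334486481
-4.832536349316564
[[ 0.6069 -0.1134  0.052 ]
 [ 0.6514 -0.2982  0.052 ]
 [ 0.5079 -0.3344  0.052 ]
 [ 0.4601 -0.1474  0.052 ]]
[np.float64(0.19), np.float64(0.148), np.float64(0.1931), np.float64(0.1507)] [ 0.55656614 -0.22336686  0.052     ]
-76.44894398265258
-75.65089793628134
13.021554089989799
14.169743489555309
k [ 0.56607716 -0.27123511  0.088     ]
dot [ 0.57882773 -0.23989014  0.052     ]
bar [ 0.60438837 -0.26443996  0.052     ]
2 [ 0.59394022 -0.29899748  0.052     ]
nosehi [ 0.58190939 -0.16807296  0.052     ]
```

```bash
python3 - <<'E'
from h import *
a,K,P=load('top0.png'); s,K2,P2=load('scene0.png')
cv2.imwrite('pics/j1.png',cv2.resize(a[160:235,150:225],None,fx=7,fy=7,interpolation=cv2.INTER_CUBIC))
cv2.imwrite('pics/j2.png',cv2.resize(s[330:430,345:430],None,fx=6,fy=6,interpolation=cv2.INTER_CUBIC))
E
```

```text
(no output)
```

View pics/j1.png

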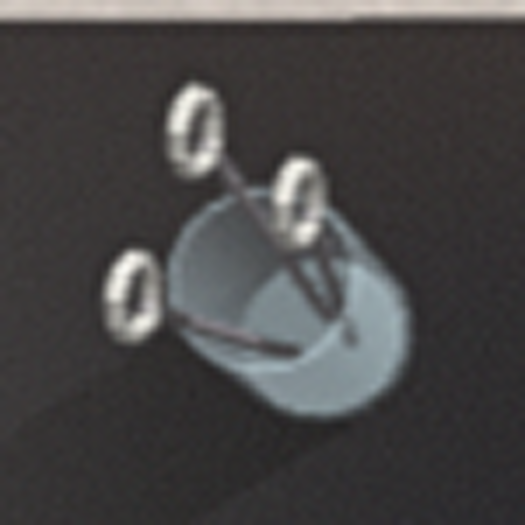

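View pics/j2.png

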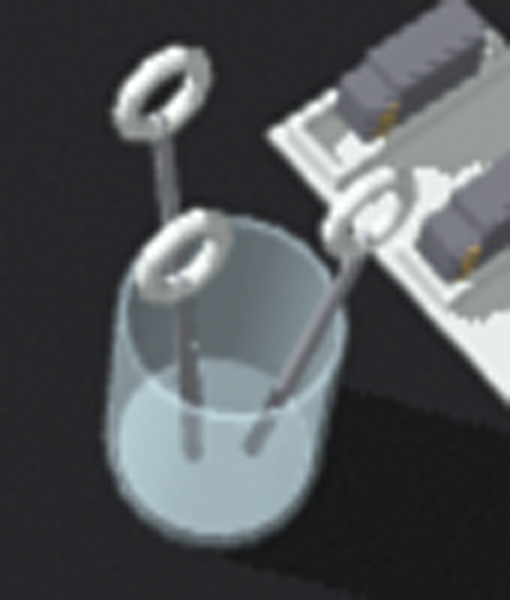

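```bash
python3 - <<'E'
from h import *
a,K,P=load('top0.png'); s,K2,P2=load('scene0.png')
for u,v,z in((325,335,0),(132,295,.19),(195,130,.19),(300,200,.19)): print(plane(K,P,u/7+150,v/7+160,z))
for u,v,z in((215,475,0),(370,205,.19),(160,90,.19),(185,255,.19)): print(plane(K2,P2,u/6+345,v/6+330,z))
S=robot.state();print(S['tool_pos'],np.degrees(np.arctan2(S['tool_rot'][1,0],S['tool_rot'][0,0])))
def go(pos,yaw,tx,ty,tyaw):
    c,s_=np.cos(np.radians(yaw)),np.sin(np.radians(yaw)); d=np.array([tx-pos[0],ty-pos[1]])
    return d@[c,s_],d@[s_,-c]
print(go(S['tool_pos'],-70.7,.55,-.2,0))
E
```

```text
[0.71032104 0.29552368 0.        ]
[0.67843928 0.31331395 0.19      ]
[0.7371606  0.29418517 0.19      ]
[0.71199563 0.25679536 0.19      ]
[0.71760434 0.30488919 0.        ]
[0.69731147 0.32985575 0.19      ]
[0.71707885 0.26189594 0.19      ]
[0.74944903 0.30649132 0.19      ]
[ 0.20642312 -0.58945241  0.25242069] -70.70573221948017
(np.float64(-0.25400845326731564), np.float64(-0.45298781059180704))
```

```bash
python3 -m handwheel '[{"x":-2.8,"y":-5.0},{"x":-2.8,"y":-5.0},{"x":-2.8,"y":-5.0},{"x":-2.8,"y":-5.0},{"x":-2.8,"y":-5.0},{"x":-2.8,"y":-5.0},{"x":-2.8,"y":-5.0},{"x":-2.8,"y":-5.0}]' && python3 -m handwheel '[{"x":-3.0,"y":-5.3},{},{}]'
python3 - <<'E'
from h import *
snap('wrist','w1.png'); S=robot.state(); print(S['tool_pos'],S['dq'].round(3))
E
```

```text
[ 0.20648342 -0.58953983  0.25260641] [-0.001 -0.003 -0.003 -0.001  0.001  0.002]$[0]: bad value
```

View pics/w1.png

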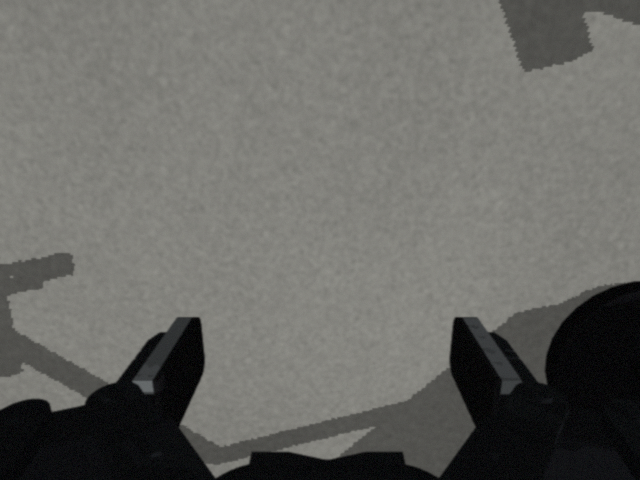

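The picture shows only the bench and the open fingers, because the arm hasn't moved: the row format was refused. I'll try giving every key.

```bash
python3 -m handwheel --help | head -30; python3 -m handwheel '[{"x":-2.8,"y":-5.0,"z":0,"roll":0}]'
```

```text
time_s: 0.32
tool_pos: [0.2428, -0.5483, 0.2527]
tool_rot: [[0.326, -0.945, -0.001], [-0.945, -0.326, -0.0], [0.0, 0.001, -1.0]]
contact_force: [0.0, 0.1, 0.2]
gripper_width: 0.0853invalid input: not JSON, or not a number
```

```bash
python3 -m handwheel '[{"x":-2.8,"y":-5.0,"z":0,"roll":0},{"x":-2.8,"y":-5.0,"z":0,"roll":0},{"x":-2.8,"y":-5.0,"z":0,"roll":0},{"x":-2.8,"y":-5.0,"z":0,"roll":0},{"x":-2.8,"y":-5.0,"z":0,"roll":0},{"x":-2.8,"y":-5.0,"z":0,"roll":0},{"x":-2.8,"y":-5.0,"z":0,"roll":0},{"x":-3.0,"y":-5.3,"z":0,"roll":0}]'
python3 -m handwheel '[{"x":0,"y":0,"z":0,"roll":0},{"x":0,"y":0,"z":0,"roll":0}]'
python3 - <<'E'
from h import *
snap('wrist','w2.png'); S=robot.state(); print(S['tool_pos'],S['dq'].round(3))
E
```

```text
time_s: 1.32
tool_pos: [0.5511, -0.199, 0.2533]
tool_rot: [[0.33, -0.944, 0.0], [-0.944, -0.33, -0.0], [0.0, -0.0, -1.0]]
contact_force: [0.4, -0.6, 0.5]
gripper_width: 0.0852
time_s: 1.58
tool_pos: [0.5498, -0.2005, 0.253]
tool_rot: [[0.331, -0.944, -0.001], [-0.944, -0.331, -0.0], [-0.0, 0.001, -1.0]]
contact_force: [0.0, -0.5, -0.3]
gripper_width: 0.0853
[ 0.54946818 -0.20114957  0.25299887] [-0.02  -0.004  0.004  0.001  0.001  0.004]
```

View pics/w2.png

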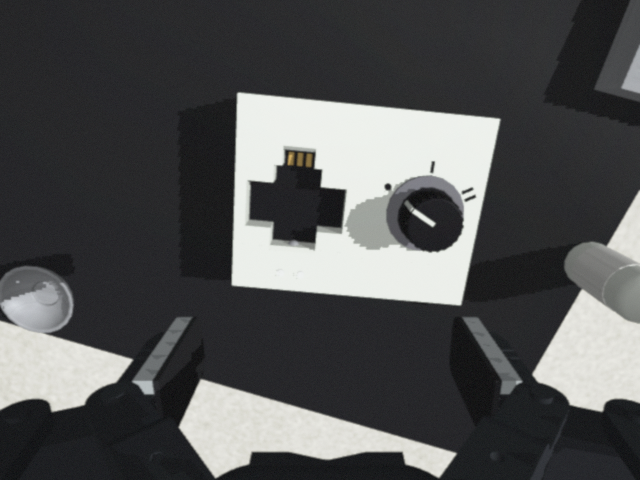

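Charger in view: bay around (297,200), knob top at (430,220), and marks at dot (388,186), bar (433,166) and two bars (469,194).

```bash
python3 - <<'E'
from h import *
a,K,P=load('w2.png')
cv2.imwrite('pics/b.png',cv2.resize(a[135:260,235:355],None,fx=6,fy=4.8,interpolation=cv2.INTER_CUBIC))
g=cv2.cvtColor(a,cv2.COLOR_BGR2GRAY)
m=(g>225).astype(np.uint8)
n,l,st,_=cv2.connectedComponentsWithStats(m); i=l[275,300]; m=(l==i).astype(np.uint8)
cs,_=cv2.findContours(m,cv2.RETR_CCOMP,cv2.CHAIN_APPROX_NONE)
for c in cs:
    if cv2.contourArea(c)<300: continue
    q=cv2.approxPolyDP(c,2.5,True)[:,0]
    W=np.array([plane(K,P,u,v,.052)[:2] for u,v in q])
    print(cv2.contourArea(c)); print(np.c_[q,(W*1000).round(1)])
E
```

```text
45917.5
[[ 238.    95.   606.6 -113.8]
 [ 234.   284.   463.3 -150.7]
 [ 460.   302.   509.9 -333. ]
 [ 497.   119.   653.1 -296.4]]
14701.5
[[ 244.   225.   514.6 -144.6]
 [ 246.   180.   549.4 -136.2]
 [ 272.   180.   556.  -154.9]
 [ 273.   164.   567.8 -152. ]
 [ 281.   163.   570.5 -157.5]
 [ 284.   144.   584.6 -155.4]
 [ 317.   149.   589.3 -179.6]
 [ 316.   167.   576.4 -183.2]
 [ 323.   169.   576.7 -188.7]
 [ 322.   185.   564.9 -192. ]
 [ 348.   190.   567.9 -212.1]
 [ 344.   222.   543.  -217.9]
 [ 349.   209.   554.1 -218. ]
 [ 356.   203.   560.4 -221.4]
 [ 385.   194.   574.4 -240. ]
 [ 385.   182.   583.  -236.5]
 [ 393.   186.   582.2 -243.5]
 [ 410.   176.   593.6 -252.7]
 [ 429.   174.   599.7 -265.7]
 [ 432.   159.   610.8 -263.3]
 [ 436.   161.   610.5 -266.8]
 [ 433.   174.   600.7 -268.6]
 [ 444.   177.   601.4 -277.4]
 [ 459.   191.   595.3 -292.7]
 [ 473.   186.   602.4 -301.1]
 [ 474.   190.   599.9 -303.2]
 [ 462.   195.   593.3 -296.2]
 [ 463.   198.   591.4 -297.9]
 [ 473.   193.   597.5 -303.5]
 [ 477.   195.   597.1 -307. ]
 [ 464.   203.   588.  -300.3]
 [ 465.   227.   570.7 -309.2]
 [ 459.   240.   559.3 -309.3]
 [ 439.   253.   544.  -298.8]
 [ 406.   251.   536.8 -273.1]
 [ 398.   245.   539.3 -265.1]
 [ 366.   250.   526.9 -242.5]
 [ 352.   243.   528.8 -229.9]
 [ 345.   227.   539.4 -220.1]
 [ 341.   235.   532.1 -219.3]
 [ 318.   233.   527.7 -201.6]
 [ 314.   251.   512.3 -203.5]
 [ 270.   246.   504.7 -169. ]
 [ 269.   228.   518.8 -163.8]]
```

View pics/b.png

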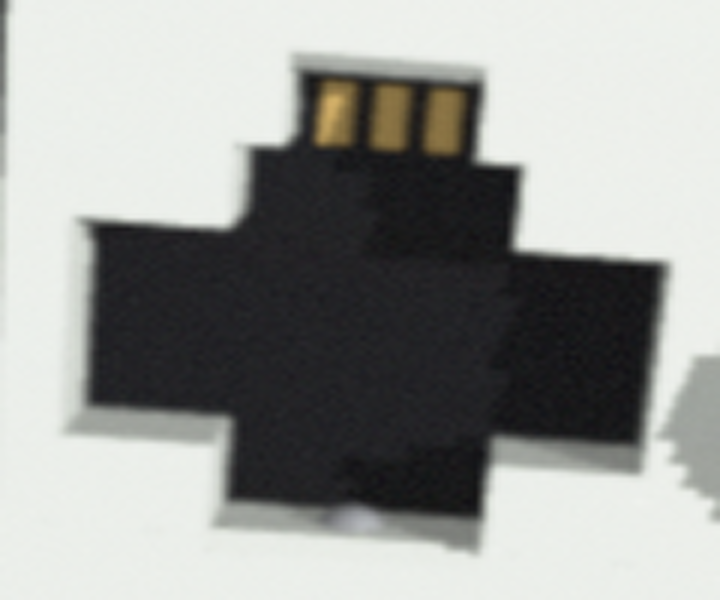

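```bash
cat >> h.py <<'E'
def rigid(A,B):
    A=np.array(A,float);B=np.array(B,float);a=A-A.mean(0);b=B-B.mean(0)
    th=np.arctan2((a[:,0]*b[:,1]-a[:,1]*b[:,0]).sum(),(a*b).sum()); R=np.array([[np.cos(th),-np.sin(th)],[np.sin(th),np.cos(th)]])
    t=B.mean(0)-R@A.mean(0); return np.degrees(th),t,B-(A@R.T+t)
def yaw():
    r=robot.state()['tool_rot']; return np.degrees(np.arctan2(r[1,0],r[0,0]))
def to(tx,ty):
    "shift in tool cm to reach world point from now"
    p=robot.state()['tool_pos']; t=np.radians(yaw()); c,s=np.cos(t),np.sin(t); d=100*np.array([tx-p[0],ty-p[1]]); return (d@[c,s]).round(2),(d@[s,-c]).round(2)
E
python3 - <<'E'
from h import *
A=[(-23,38.25),(13,38.25),(13,18.25),(13,-38.25),(-23,-38.25),(13,-18.25),(-23,-18.25),(-23,18.25)]
B=[(514.6,-144.6),(549.4,-136.2),(556,-154.9),(567.9,-212.1),(532.1,-219.3),(564.9,-192),(527.7,-201.6),(518.8,-163.8)]
print(rigid(A,B))
print(rigid([(75,95),(-75,95),(-75,-95),(75,-95)],[(606.6,-113.8),(463.3,-150.7),(509.9,-333),(653.1,-296.4)]))
a,K,P=load('w2.png')
print(plane(K,P,430,220,.088)*1000, plane(K,P,391,186,.052)*1000)
print(yaw(),to(.571,.300))
E
```

```text
(np.float64(13.37705760550094), array([ 546.28934298, -176.90570817]), array([[-0.46390777,  0.41472676],
       [-0.68717725,  0.48582559],
       [ 1.28565543,  1.24319753],
       [ 0.11390777, -0.98972676],
       [-0.66282275,  0.13917441],
       [ 1.74107508, -0.34709869],
       [-0.43565543, -1.61819753],
       [-0.89107508,  0.67209869]]))
(np.float64(14.341937619496717), array([ 558.225, -223.475]), array([[-0.75532045, -0.94241098],
       [ 1.2698817 , -0.68617841],
       [ 0.80532045,  1.09241098],
       [-1.3198817 ,  0.53617841]]))
[ 573.1478103 -269.138227    88.       ] [ 581.67327625 -242.01126548   52.        ]
-70.73217417098712 (np.float64(-46.6), np.float64(-18.57))
```

```bash
python3 - <<'E'
from h import *
p=robot.state()['tool_pos']; y=yaw(); d=100*np.array([.566-p[0],.300-p[1]])/15
for i in range(15):
    t=np.radians(y+10.4*i); c,s=np.cos(t),np.sin(t); print('{"x":%.1f,"y":%.1f,"z":0,"roll":-10.4},'%(d@[c,s],d@[s,-c]),end='\n\n' if i==7 else '')
E
```

```text
{"x":-3.1,"y":-1.2,"z":0,"roll":-10.4},{"x":-2.8,"y":-1.7,"z":0,"roll":-10.4},{"x":-2.5,"y":-2.2,"z":0,"roll":-10.4},{"x":-2.0,"y":-2.6,"z":0,"roll":-10.4},{"x":-1.5,"y":-3.0,"z":0,"roll":-10.4},{"x":-1.0,"y":-3.2,"z":0,"roll":-10.4},{"x":-0.4,"y":-3.3,"z":0,"roll":-10.4},{"x":0.2,"y":-3.3,"z":0,"roll":-10.4},

{"x":0.8,"y":-3.2,"z":0,"roll":-10.4},{"x":1.4,"y":-3.0,"z":0,"roll":-10.4},{"x":1.9,"y":-2.7,"z":0,"roll":-10.4},{"x":2.4,"y":-2.3,"z":0,"roll":-10.4},{"x":2.8,"y":-1.9,"z":0,"roll":-10.4},{"x":3.1,"y":-1.3,"z":0,"roll":-10.4},{"x":3.3,"y":-0.8,"z":0,"roll":-10.4},
```

```bash
python3 -m handwheel '[{"x":-3.1,"y":-1.2,"z":0,"roll":-10.4},{"x":-2.8,"y":-1.7,"z":0,"roll":-10.4},{"x":-2.5,"y":-2.2,"z":0,"roll":-10.4},{"x":-2.0,"y":-2.6,"z":0,"roll":-10.4},{"x":-1.5,"y":-3.0,"z":0,"roll":-10.4},{"x":-1.0,"y":-3.2,"z":0,"roll":-10.4},{"x":-0.4,"y":-3.3,"z":0,"roll":-10.4},{"x":0.2,"y":-3.3,"z":0,"roll":-10.4}]' -0.1 | head -3
python3 -m handwheel '[{"x":0.8,"y":-3.2,"z":0,"roll":-10.4},{"x":1.4,"y":-3.0,"z":0,"roll":-10.4},{"x":1.9,"y":-2.7,"z":0,"roll":-10.4},{"x":2.4,"y":-2.3,"z":0,"roll":-10.4},{"x":2.8,"y":-1.9,"z":0,"roll":-10.4},{"x":3.1,"y":-1.3,"z":0,"roll":-10.4},{"x":3.3,"y":-0.8,"z":0,"roll":-10.4}]'
python3 -m handwheel '[{"x":0,"y":0,"z":0,"roll":0},{"x":0,"y":0,"z":0,"roll":0}]'
python3 - <<'E'
from h import *
snap('wrist','w3.png'); S=robot.state(); print(S['tool_pos'],yaw(),S['qpos'].round(2))
E
```

```text
time_s: 2.62
tool_pos: [0.5576, 0.0639, 0.2534]
tool_rot: [[0.976, 0.219, 0.0], [0.219, -0.976, -0.0], [0.0, 0.0, -1.0]]
time_s: 3.5
tool_pos: [0.5668, 0.2974, 0.2534]
tool_rot: [[0.079, 0.997, 0.0], [0.997, -0.079, -0.0], [-0.0, 0.0, -1.0]]
contact_force: [1.2, -0.2, 0.6]
gripper_width: 0.0471
time_s: 3.75
tool_pos: [0.5664, 0.2967, 0.2531]
tool_rot: [[0.085, 0.996, -0.0], [0.996, -0.085, -0.001], [-0.001, -0.0, -1.0]]
contact_force: [0.2, 0.6, 0.6]
gripper_width: 0.0469
[0.56637971 0.2966651  0.25322766] 85.09762328728202 [ 0.36  0.25  1.49 -0.    1.4  -1.13]
```

View pics/w3.png

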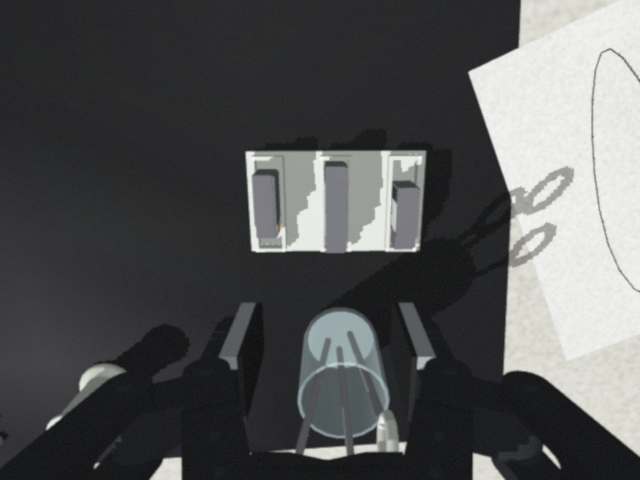

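The middle pack shows at columns 325-347 and rows 162-252, the nose end being lowest in the picture. The rack corners sit at (247,151), (426,151) and (252,251).

```bash
python3 - <<'E'
from h import *
a,K,P=load('w3.png')
cv2.imwrite('pics/r3.png',cv2.resize(a[145:260,240:435],None,fx=4,fy=5,interpolation=cv2.INTER_CUBIC))
E
```

```text
(no output)
```

View pics/r3.png

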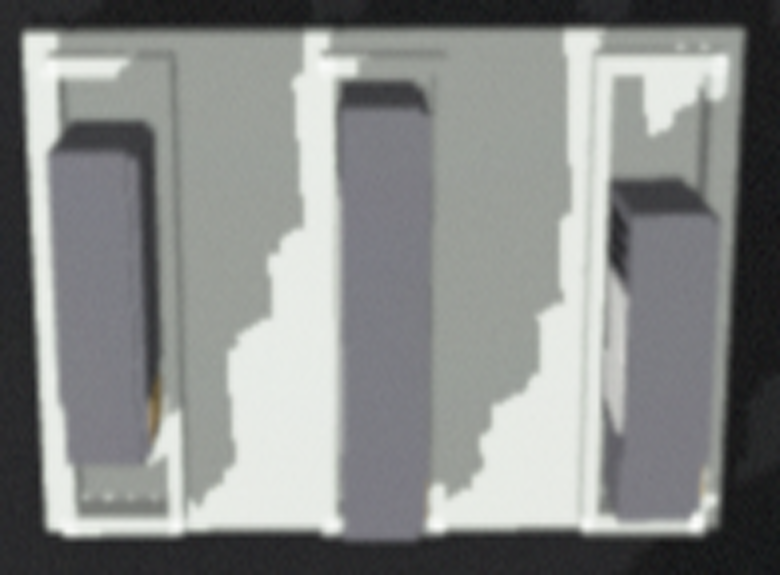

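```bash
python3 - <<'E'
from h import *
a,K,P=load('w3.png')
f=lambda u,v,z: plane(K,P,u/4+240-.4,v/5+145-.4,z)*1000
for q in[(342,108,37),(428,108,37),(385,108,37),(386,460,37),(382,540,31)]: print(q,f(q[0],q[1],q[2]/1000).round(1))
B=[f(u,v,.012)[:2] for u,v in((22,30),(745,30),(50,533),(715,533))]
print(rigid([(-45,-77),(-45,77),(45,-77),(45,77)],B))
E
```

```text
(342, 108, 37) [536.8 297.1  37. ]
(428, 108, 37) [538.2 314.   37. ]
(385, 108, 37) [537.5 305.6  37. ]
(386, 460, 37) [595.6 301.2  37. ]
(382, 540, 31) [611.7 299.1  31. ]
(np.float64(-4.847099546151697), array([572.65277879, 302.79342   ]), array([[ 0.33449248,  1.13856033],
       [ 0.27306005, -1.42330168],
       [-0.18894101,  2.18512487],
       [-0.41861152, -1.90038352]]))
```

```bash
python3 -c "
from h import *
print(to(.5735,.3015))"
```

```text
(np.float64(0.54), np.float64(0.67))
```

```bash
python3 -m handwheel '[{"x":0.5,"y":0.7,"z":3,"roll":0},{"x":0,"y":0,"z":5,"roll":0},{"x":0,"y":0,"z":5,"roll":0},{"x":0,"y":0,"z":4,"roll":0},{"x":0,"y":0,"z":2.4,"roll":0},{"x":0,"y":0,"z":0,"roll":0}]'
python3 -c "
from h import *
snap('wrist','w4.png');print(to(.5735,.3015))"
```

```text
time_s: 4.55
tool_pos: [0.5718, 0.3007, 0.0568]
tool_rot: [[0.085, 0.996, -0.005], [0.996, -0.085, -0.002], [-0.002, -0.005, -1.0]]
contact_force: [-0.7, 0.2, 0.6]
gripper_width: 0.0469
(np.float64(0.0), np.float64(0.03))
```

View pics/w4.png

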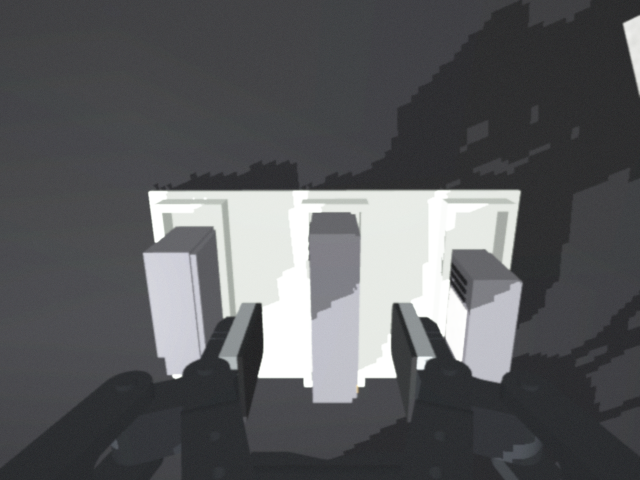

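The pack's midline is at column 335 and the jaw midline at 327, so the pack sits about 3 mm towards +y. I'll shift by that, go down and grip.

```bash
python3 -m handwheel '[{"x":0.25,"y":0.1,"z":0.8,"roll":0},{"x":0,"y":0,"z":0.9,"roll":0},{"x":0,"y":0,"z":0,"roll":0}]'
python3 -m handwheel '[{"x":0,"y":0,"z":0,"roll":0},{"x":0,"y":0,"z":0,"roll":0},{"x":0,"y":0,"z":0,"roll":0},{"x":0,"y":0,"z":0,"roll":0}]' 1
```

```text
time_s: 4.97
tool_pos: [0.5741, 0.3052, 0.0417]
tool_rot: [[0.082, 0.997, -0.001], [0.997, -0.082, -0.0], [-0.001, -0.001, -1.0]]
contact_force: [-0.0, 0.4, -0.1]
gripper_width: 0.0469
time_s: 5.48
tool_pos: [0.5748, 0.3054, 0.0428]
tool_rot: [[0.082, 0.997, 0.001], [0.997, -0.082, 0.0], [0.0, 0.001, -1.0]]
contact_force: [-0.6, -0.3, 2.6]
gripper_width: 0.0165
```

```bash
python3 -m handwheel '[{"x":0,"y":0,"z":-1,"roll":0},{"x":0,"y":0,"z":-3,"roll":0},{"x":0,"y":0,"z":-5,"roll":0},{"x":0,"y":0,"z":-3,"roll":0},{"x":0,"y":0,"z":0,"roll":0}]'
python3 -c "
from h import *
snap('wrist','w5.png');snap('scene','s5.png');print(to(.49,.065))"
```

```text
time_s: 6.1
tool_pos: [0.5767, 0.3063, 0.1665]
tool_rot: [[0.082, 0.997, 0.007], [0.997, -0.082, 0.003], [0.003, 0.006, -1.0]]
contact_force: [0.5, -0.0, -0.4]
gripper_width: 0.0169
(np.float64(-24.63), np.float64(-6.42))
```

View pics/w5.png

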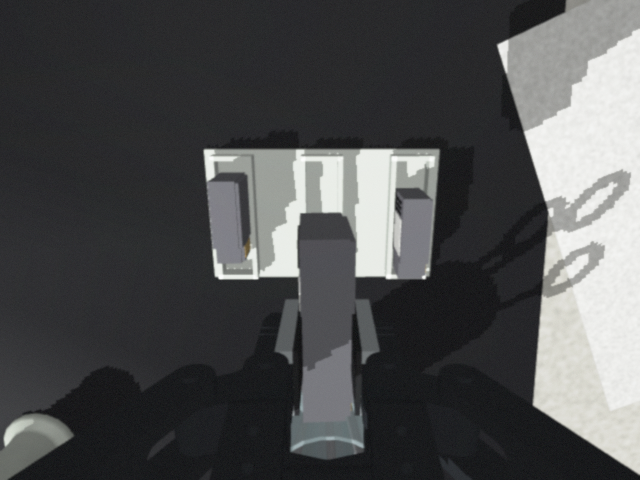

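View pics/s5.png

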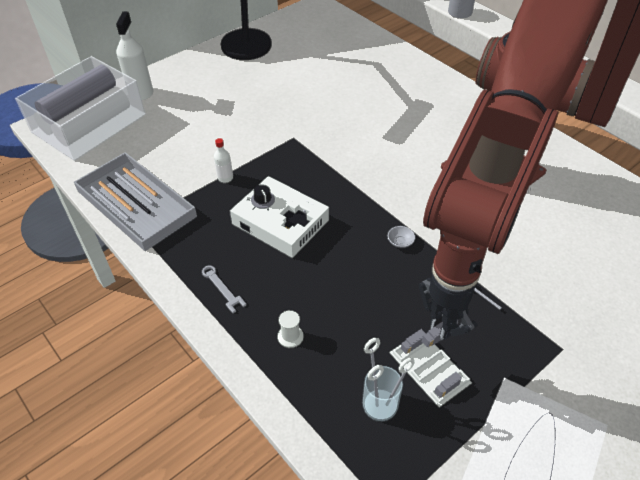

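Pack held level and centred (columns 300-352). Next I'll carry it to the clear area.

```bash
python3 -m handwheel '[{"x":-4.9,"y":-1.3,"z":0,"roll":0},{"x":-4.9,"y":-1.3,"z":0,"roll":0},{"x":-4.9,"y":-1.3,"z":0,"roll":0},{"x":-4.9,"y":-1.3,"z":2,"roll":0},{"x":-4.9,"y":-1.3,"z":4,"roll":0},{"x":0,"y":0,"z":4,"roll":0},{"x":0,"y":0,"z":1.6,"roll":0},{"x":0,"y":0,"z":0,"roll":0}]'
```

```text
time_s: 7.2
tool_pos: [0.4887, 0.0684, 0.0458]
tool_rot: [[0.081, 0.997, -0.004], [0.997, -0.081, 0.0], [-0.0, -0.004, -1.0]]
contact_force: [-0.1, -1.1, -0.9]
gripper_width: 0.0166
```

```bash
python3 -m handwheel '[{"x":0,"y":0,"z":0,"roll":0},{"x":0,"y":0,"z":0.2,"roll":0},{"x":0,"y":0,"z":0,"roll":0}]'
```

```text
time_s: 7.58
tool_pos: [0.4909, 0.0683, 0.0464]
tool_rot: [[0.081, 0.997, 0.001], [0.997, -0.081, -0.0], [0.0, 0.001, -1.0]]
contact_force: [0.3, -0.7, -1.5]
gripper_width: 0.0165
```

```bash
python3 -m handwheel '[{"x":0,"y":0,"z":0.4,"roll":0},{"x":0,"y":0,"z":0.2,"roll":0},{"x":0,"y":0,"z":0,"roll":0}]'
```

```text
time_s: 7.95
tool_pos: [0.4902, 0.068, 0.0397]
tool_rot: [[0.082, 0.997, -0.0], [0.997, -0.082, 0.0], [0.0, -0.0, -1.0]]
contact_force: [-1.6, 0.5, 3.0]
gripper_width: 0.0168
```

```bash
python3 -m handwheel '[{"x":0,"y":0,"z":0,"roll":0},{"x":0,"y":0,"z":0,"roll":0},{"x":0,"y":0,"z":0,"roll":0},{"x":0,"y":0,"z":0,"roll":0}]' -1
python3 -c "
from h import *
snap('wrist','w6.png');d=snap('scene','s6.png')
K,P=d['camera_matrix'],d['pose'];u,v=map(int,proj(K,P,(.49,.068,.03)));print(u,v)
cv2.imwrite('pics/s6c.png',cv2.resize(d['pixels'][v-60:v+60,u-70:u+70],None,fx=5,fy=5,interpolation=cv2.INTER_CUBIC))"
```

```text
time_s: 8.45
tool_pos: [0.4903, 0.068, 0.0396]
tool_rot: [[0.082, 0.997, 0.0], [0.997, -0.082, 0.0], [0.0, 0.0, -1.0]]
contact_force: [0.4, -0.6, 0.7]
gripper_width: 0.0847
381 269
```

View pics/w6.png

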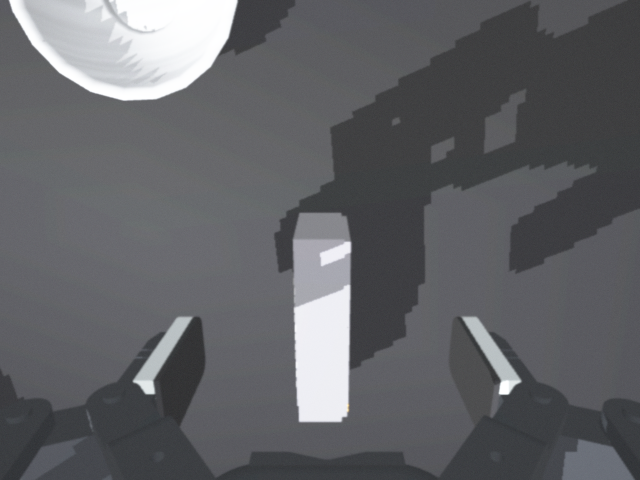

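View pics/s6c.png

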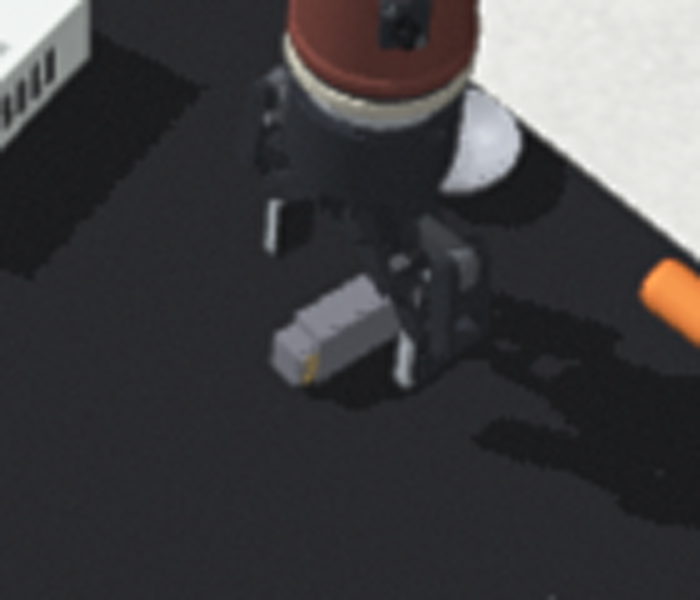

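```bash
python3 -c "
from h import *
a,K,P=load('w6.png')
for u,v in((203,319),(451,319)):
    o,d=ray(K,P,u,v)
    # y such that tool-x offset = 42.4mm
    t=.145; print((o+d*t).round(4))
print(P[:3,3])
from h import *
for u,v,z in((297,240,.034),(349,240,.034),(325,240,.034),(325,420,.028),(324,413,.028)):print(plane(K,P,u,v,z))
"
```

```text
[0.479  0.0261 0.032 ]
[0.4859 0.11   0.032 ]
[0.4123213  0.07377562 0.1616981 ]
[0.45289243 0.06102737 0.034     ]
[0.45423546 0.07731705 0.034     ]
[0.45361561 0.06979884 0.034     ]
[0.52733633 0.06360008 0.028     ]
[0.52409645 0.06349181 0.028     ]
```

```bash
python3 -m handwheel '[{"x":1.4,"y":0,"z":0.6,"roll":0},{"x":1.4,"y":0,"z":0,"roll":0},{"x":0.4,"y":0,"z":0,"roll":0},{"x":0.4,"y":0,"z":0,"roll":0},{"x":0.4,"y":0,"z":0,"roll":0},{"x":0.4,"y":0,"z":0,"roll":0}]'
python3 -c "
from h import *
snap('wrist','w7.png')"
```

```text
time_s: 9.3
tool_pos: [0.4939, 0.112, 0.0336]
tool_rot: [[0.082, 0.997, 0.0], [0.997, -0.082, 0.0], [0.0, 0.0, -1.0]]
contact_force: [-0.1, 0.9, 0.3]
gripper_width: 0.0855
```

View pics/w7.png

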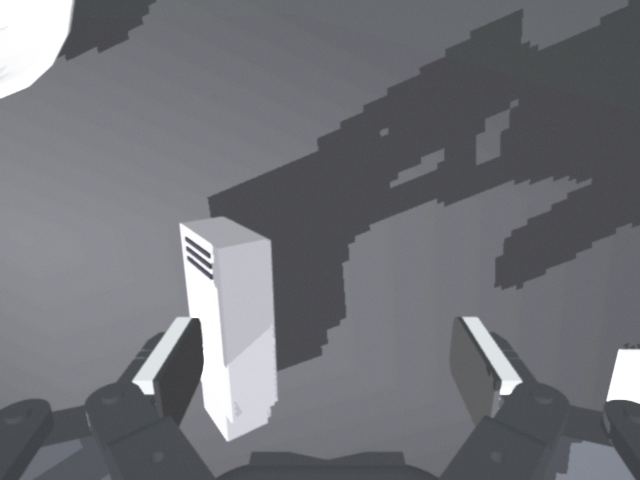

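The pack has begun to tip with its label turning up, so I'll keep pushing.

```bash
python3 -m handwheel '[{"x":0.4,"y":0,"z":0,"roll":0},{"x":0.4,"y":0,"z":0,"roll":0},{"x":0.4,"y":0,"z":0,"roll":0},{"x":0,"y":0,"z":0,"roll":0},{"x":0,"y":0,"z":0,"roll":0}]'
python3 -c "
from h import *
snap('wrist','w8.png')"
```

```text
time_s: 9.98
tool_pos: [0.4948, 0.1238, 0.0336]
tool_rot: [[0.082, 0.997, -0.0], [0.997, -0.082, -0.0], [-0.0, -0.0, -1.0]]
contact_force: [0.4, 0.9, 0.2]
gripper_width: 0.0849
```

View pics/w8.png

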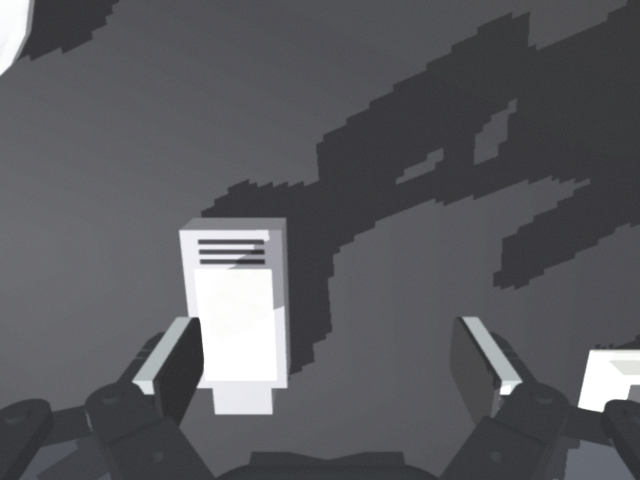

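The pack lies flat, label up: body columns 181-288, rows 231-387, with the nose below at rows 387-413. Next: measure it and the fingertip reach.

```bash
python3 -c "
from h import *
a,K,P=load('w4.png')
for u in(262,392):
    o,d=ray(K,P,u,305); print((o+d*.154).round(4))
a,K,P=load('w5.png')
o,d=ray(K,P,297,300); print((o+d*.154)-[0,0,.1665],'closed')
a,K,P=load('w8.png')
for q in((181,231),(286,231),(288,387),(213,387),(272,387),(214,411),(272,411)): print(q,(plane(K,P,*q,.018)*1000).round(1))
g=a[215:420,170:300]; cv2.imwrite('pics/w8c.png',cv2.resize(g,None,fx=5,fy=2.9))
"
```

```text
[0.5615 0.2774 0.0397]
[0.5654 0.3241 0.0396]
[ 0.56592819  0.2957712  -0.01784844] closed
(181, 231) [454.3  77.2  18. ]
(286, 231) [457.2 112.5  18. ]
(288, 387) [518.9 106.3  18. ]
(213, 387) [516.6  77.9  18. ]
(272, 387) [518.4 100.3  18. ]
(214, 411) [527.6  76.4  18. ]
(272, 411) [529.4  98.9  18. ]
```

View pics/w8c.png

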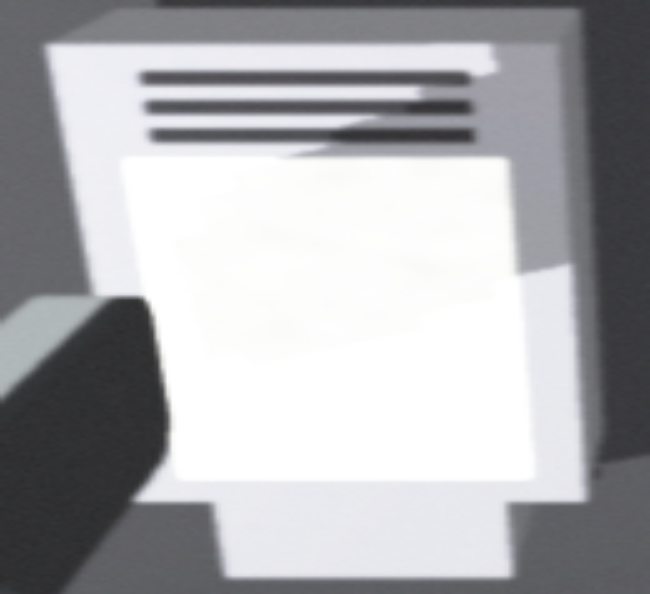

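```bash
python3 -c "
from h import *
a,K,P=load('w8.png')
A=plane(K,P,230,230,.018);B=plane(K,P,243.8,414,.018);print(A,B,(A+B)/2,np.degrees(np.arctan2((B-A)[1],(B-A)[0])))
print(to(.4875,.092),yaw())
"
```

```text
[0.45525919 0.09374674 0.018     ] [0.52990468 0.08780319 0.018     ] [0.49258194 0.09077497 0.018     ] -4.55250094889229
(np.float64(-3.23), np.float64(-0.47)) 85.29782833237454
```

```bash
python3 -m handwheel '[{"x":-1.6,"y":-0.3,"z":-0.2,"roll":0},{"x":-1.6,"y":-0.2,"z":0,"roll":0},{"x":0,"y":0,"z":0.6,"roll":0},{"x":0,"y":0,"z":0.5,"roll":0},{"x":0,"y":0,"z":0,"roll":0}]'
python3 -m handwheel '[{"x":0,"y":0,"z":0,"roll":0},{"x":0,"y":0,"z":0,"roll":0},{"x":0,"y":0,"z":0,"roll":0},{"x":0,"y":0,"z":0,"roll":0}]' 1
```

```text
time_s: 10.65
tool_pos: [0.4867, 0.0924, 0.0239]
tool_rot: [[0.082, 0.997, -0.001], [0.997, -0.082, 0.0], [-0.0, -0.001, -1.0]]
contact_force: [-0.8, 0.1, 0.3]
gripper_width: 0.0852
time_s: 11.15
tool_pos: [0.4877, 0.0925, 0.025]
tool_rot: [[0.082, 0.997, 0.001], [0.997, -0.082, 0.0], [0.0, 0.001, -1.0]]
contact_force: [-0.5, 0.4, 3.2]
gripper_width: 0.0322
```

```bash
python3 -m handwheel '[{"x":0,"y":0,"z":-2,"roll":0},{"x":0,"y":0,"z":-5,"roll":0},{"x":0,"y":0,"z":-4.5,"roll":-9.4},{"x":0,"y":0,"z":0,"roll":-9.4},{"x":0,"y":0,"z":0,"roll":0}]'
python3 -c "
from h import *
print(to(.622,-.155),yaw())"
```

```text
time_s: 11.78
tool_pos: [0.4872, 0.0924, 0.1398]
tool_rot: [[-0.242, 0.97, 0.0], [0.97, 0.242, 0.0], [-0.0, 0.0, -1.0]]
contact_force: [-0.9, -0.0, -0.7]
gripper_width: 0.0327
(np.float64(-27.27), np.float64(7.09)) 104.01561815566562
```

```bash
python3 -m handwheel '[{"x":-3.3,"y":0.9,"z":0,"roll":0},{"x":-4.8,"y":1.2,"z":0,"roll":0},{"x":-4.8,"y":1.2,"z":0,"roll":0},{"x":-4.8,"y":1.2,"z":0,"roll":0},{"x":-4.8,"y":1.2,"z":0,"roll":0},{"x":-4.8,"y":1.4,"z":0,"roll":0},{"x":0,"y":0,"z":0,"roll":0},{"x":0,"y":0,"z":0,"roll":0}]'
python3 -c "
from h import *
snap('wrist','w9.png')
print(robot.state()['tool_pos'],yaw())"
```

```text
time_s: 12.78
tool_pos: [0.6214, -0.1546, 0.1378]
tool_rot: [[-0.241, 0.971, -0.003], [0.971, 0.241, 0.002], [0.002, -0.003, -1.0]]
contact_force: [0.2, 0.4, -0.9]
gripper_width: 0.0326
[ 0.62144581 -0.15401885  0.13818851] 104.02647120321654
```

View pics/w9.png

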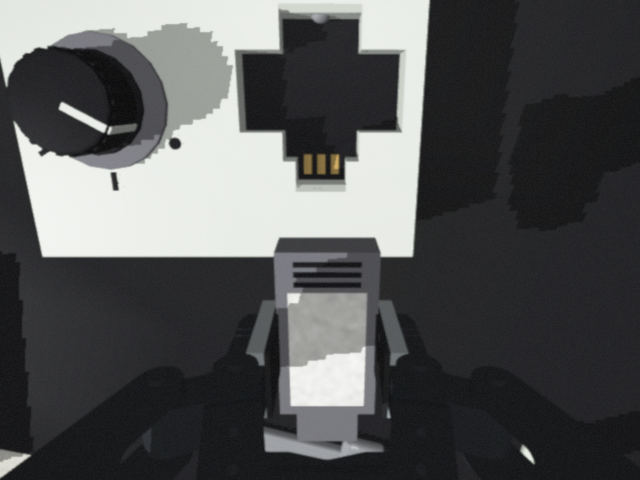

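Pack in hand at columns 275-380, rows 252-440. The bay is clear ahead of it, its notch edges at columns 240-403 and rows 50-130. I'll measure both in this one picture.

```bash
python3 - <<'E'
from h import *
a,K,P=load('w9.png')
cv2.imwrite('pics/b9.png',cv2.resize(a[0:200,230:410],None,fx=4,fy=3,interpolation=cv2.INTER_CUBIC))
cv2.imwrite('pics/p9.png',cv2.resize(a[230:460,265:390],None,fx=5,fy=2.6,interpolation=cv2.INTER_CUBIC))
E
```

```text
(no output)
```

View pics/b9.png

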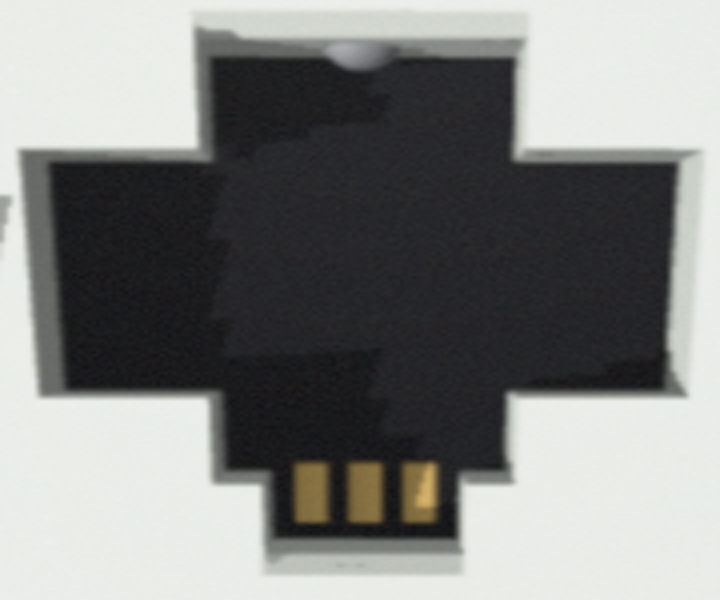

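View pics/p9.png

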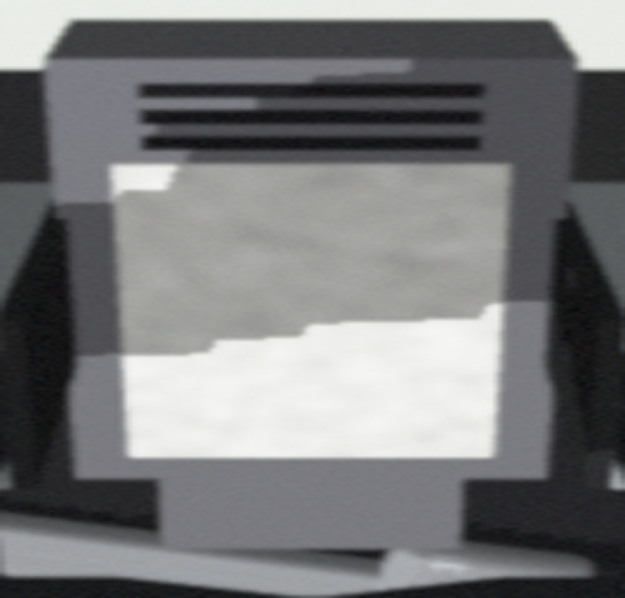

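```bash
python3 - <<'E'
from h import *
a,K,P=load('w9.png')
tp=robot.state()['tool_pos']
f=lambda u,v:(plane(K,P,u/4+230-.4,v/3-.35,.052)*1000)[:2]
A=[(-23,-38.25),(13,-38.25),(-23,38.25),(13,38.25),(-23,-18.25),(-23,18.25),(13,-18.25),(13,18.25),(26.25,-18.25),(26.25,18.25)]
B=[f(*q) for q in((20,150),(40,395),(703,150),(687,396),(205,151),(522,150),(214,394),(509,394),(214,482),(512,482))]
r=rigid(A,B);print('bay',r[0],r[1],'\n',r[2].round(1))
for zt in(.131,):
    g=lambda u,v:(plane(K,P,u/5+265-.4,v/2.6+230-.35,zt)*1000)[:2]
    A=[(-37,-17),(-37,17),(25,-17),(25,17),(25,-11),(25,11),(37,-11),(37,11)]
    B=[g(*q) for q in((47,60),(578,60),(75,479),(550,479),(159,479),(463,479),(160,548),(463,548))]
    q=rigid(A,B);print('pack',q[0],q[1],'\n',q[2].round(1))
d=(r[1]-q[1])/10; t=np.radians(yaw());c,s=np.cos(t),np.sin(t); print('shift tool cm',d@[c,s],d@[s,-c],'roll',-(r[0]-q[0]), tp)
E
```

```text
bay 13.840931346401373 [ 546.65200689 -176.69293802] 
 [[ 0.3 -0. ]
 [-0.2 -0. ]
 [ 0.1  0. ]
 [-0.2  0.1]
 [ 0.2  0.7]
 [ 0.2 -0.3]
 [-0.5  0.5]
 [-0.2 -1. ]
 [ 0.1  0.2]
 [ 0.2 -0.2]]
pack 13.885003795494011 [ 626.45507588 -153.86422256] 
 [[-0.2 -0.1]
 [-0.3 -0. ]
 [ 0.1 -0.2]
 [ 0.   0.4]
 [ 0.1 -0.1]
 [ 0.1  0.1]
 [ 0.1 -0.3]
 [-0.   0.3]]
shift tool cm -0.28061688599503626 -8.295664823510077 roll 0.04407244909263852 [ 0.62144581 -0.15401885  0.13818851]
```

```bash
python3 -m handwheel '[{"x":-0.1,"y":-2.5,"z":0,"roll":0},{"x":-0.1,"y":-3,"z":1,"roll":0},{"x":0,"y":-2.7,"z":2,"roll":0},{"x":0,"y":0,"z":1.3,"roll":0},{"x":0,"y":0,"z":0,"roll":0},{"x":0,"y":0,"z":0,"roll":0}]'
python3 -c "
from h import *
snap('wrist','w10.png')
print(robot.state()['tool_pos'],yaw())"
```

```text
time_s: 13.58
tool_pos: [0.5447, -0.1767, 0.0974]
tool_rot: [[-0.244, 0.97, 0.001], [0.97, 0.244, -0.0], [-0.001, 0.001, -1.0]]
contact_force: [-0.4, 0.6, -0.8]
gripper_width: 0.0326
[ 0.54481868 -0.17686599  0.09755644] 104.13797018423341
```

View pics/w10.png

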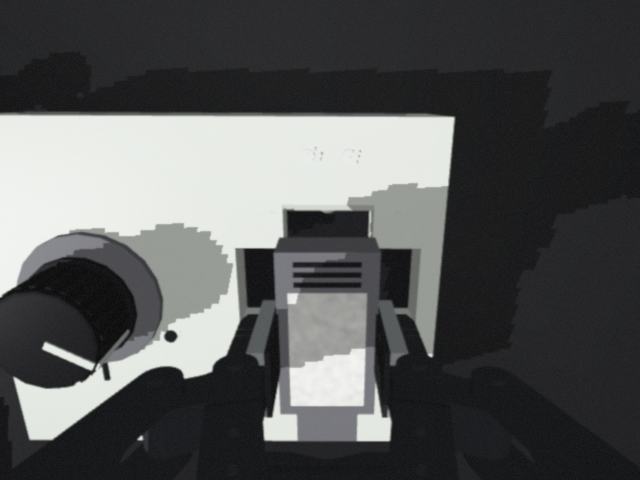

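The bay's -x opening shows at columns 284-373, row 207, with notch corners near (237,248) and (422,248) either side of the pack. I'll measure again.

```bash
python3 - <<'E'
from h import *
a,K,P=load('w10.png')
cv2.imwrite('pics/b10.png',cv2.resize(a[195:325,225:435],None,fx=3.7,fy=4.5,interpolation=cv2.INTER_CUBIC))
cv2.imwrite('pics/p10.png',cv2.resize(a[230:450,265:390],None,fx=5,fy=2.6,interpolation=cv2.INTER_CUBIC))
E
```

```text
(no output)
```

View pics/b10.png

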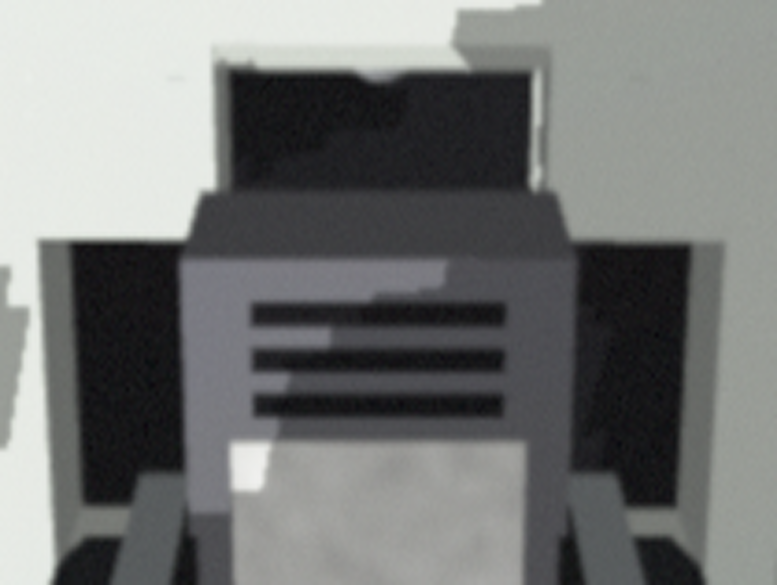

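View pics/p10.png

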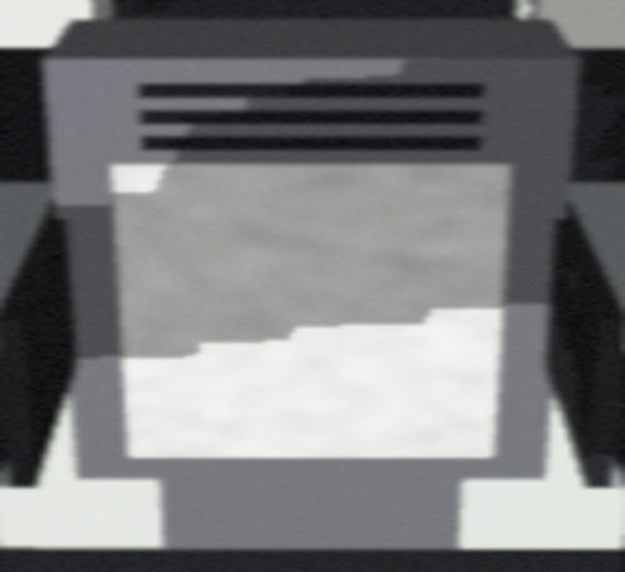

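```bash
python3 - <<'E'
from h import *
a,K,P=load('w10.png')
S=robot.state();tp=S['tool_pos'];print(tp)
f=lambda u,v:(plane(K,P,u/3.7+225-.4,v/4.5+195-.4,.052)*1000)[:2]
A=[(-23,-38.25),(-23,38.25),(-41.25,-18.25),(-41.25,18.25)]
B=[f(*q) for q in((40,241),(725,242),(213,45),(552,45))]
r=rigid(A,B);print('bay',r[0],r[1],'\n',r[2].round(1))
g=lambda u,v:(plane(K,P,u/5+265-.4,v/2.6+230-.35,tp[2]-.007)*1000)[:2]
A=[(-37,-17),(-37,17),(25,-17),(25,17),(25,-11),(25,11)]
B=[g(*q) for q in((44,60),(580,60),(77,479),(547,479),(161,479),(461,479))]
q=rigid(A,B);print('pack',q[0],q[1],'\n',q[2].round(1))
d=(r[1]-q[1])/10; t=np.radians(yaw());c,s=np.cos(t),np.sin(t); print('shift tool cm',d@[c,s],d@[s,-c],'roll',-(r[0]-q[0]))
E
```

```text
[ 0.54481868 -0.17686599  0.09755644]
bay 14.094369033525766 [ 547.22761263 -176.29080778] 
 [[ 0.2 -0.1]
 [ 0.1  0.2]
 [-0.1 -0.2]
 [-0.2  0.1]]
pack 14.11841513653107 [ 549.84593688 -176.02086859] 
 [[-0.3 -0.2]
 [-0.4  0.1]
 [ 0.2 -0.1]
 [ 0.1  0.2]
 [ 0.2  0. ]
 [ 0.2 -0. ]]
shift tool cm 0.03777830231535071 -0.2604950864241318 roll 0.024046103005304076
```

```bash
python3 -m handwheel '[{"x":0.07,"y":-0.22,"z":0.8,"roll":0},{"x":0,"y":0,"z":0.8,"roll":0},{"x":0,"y":0,"z":0,"roll":0},{"x":0,"y":0,"z":0,"roll":0}]'
python3 -c "
from h import *
print(robot.state()['tool_pos'],yaw(),to(.5425,-.1768))"
```

```text
time_s: 14.12
tool_pos: [0.5412, -0.1769, 0.0804]
tool_rot: [[-0.243, 0.97, -0.0], [0.97, 0.243, 0.0], [0.0, -0.0, -1.0]]
contact_force: [-0.3, 0.6, -0.9]
gripper_width: 0.0324
[ 0.54122037 -0.17693044  0.08043384] 104.09177292648498 (np.float64(-0.02), np.float64(0.13))
```

```bash
python3 -m handwheel '[{"x":0,"y":0.12,"z":0,"roll":0},{"x":0,"y":0,"z":0.3,"roll":0},{"x":0,"y":0,"z":0.3,"roll":0},{"x":0,"y":0,"z":0,"roll":0}]'
python3 -c "
from h import *
print(robot.state()['tool_pos'],yaw(),to(.5425,-.1767),robot.state()['contact_force'])"
```

```text
time_s: 14.62
tool_pos: [0.5421, -0.1764, 0.0741]
tool_rot: [[-0.244, 0.97, -0.001], [0.97, 0.244, 0.0], [0.001, -0.001, -1.0]]
contact_force: [0.1, -0.2, -1.2]
gripper_width: 0.0326
[ 0.54207948 -0.17644529  0.07412601] 104.09865153662163 (np.float64(-0.03), np.float64(0.03)) [ 0.14107141 -0.20034462 -1.15742815]
```

```bash
python3 -m handwheel '[{"x":0,"y":0,"z":0.3,"roll":0},{"x":0,"y":0,"z":0.2,"roll":0},{"x":0,"y":0,"z":0,"roll":0}]'
python3 -m handwheel '[{"x":0,"y":0,"z":0.2,"roll":0},{"x":0,"y":0,"z":0,"roll":0}]'
```

```text
time_s: 15.0
tool_pos: [0.5422, -0.1765, 0.0693]
tool_rot: [[-0.244, 0.97, -0.0], [0.97, 0.244, 0.0], [0.0, -0.0, -1.0]]
contact_force: [-0.2, -0.1, -1.4]
gripper_width: 0.0324
time_s: 15.25
tool_pos: [0.5425, -0.1766, 0.0676]
tool_rot: [[-0.244, 0.97, 0.0], [0.97, 0.244, -0.0], [-0.0, 0.0, -1.0]]
contact_force: [0.3, -0.3, -0.8]
gripper_width: 0.0325
```

```bash
python3 -m handwheel '[{"x":0,"y":0,"z":0.2,"roll":0},{"x":0,"y":0,"z":0.2,"roll":0},{"x":0,"y":0,"z":0,"roll":0}]'
python3 -m handwheel '[{"x":0,"y":0,"z":0.2,"roll":0},{"x":0,"y":0,"z":0,"roll":0}]'
```

```text
time_s: 15.62
tool_pos: [0.5428, -0.1768, 0.0636]
tool_rot: [[-0.244, 0.97, 0.001], [0.97, 0.244, -0.001], [-0.001, 0.001, -1.0]]
contact_force: [3.4, -0.9, -0.8]
gripper_width: 0.0323
time_s: 15.88
tool_pos: [0.5424, -0.1766, 0.0614]
tool_rot: [[-0.244, 0.97, 0.0], [0.97, 0.244, -0.0], [-0.0, 0.0, -1.0]]
contact_force: [3.3, 0.2, -1.4]
gripper_width: 0.0322
```

```bash
python3 -m handwheel '[{"x":0,"y":0,"z":0.2,"roll":0},{"x":0,"y":0,"z":0.1,"roll":0},{"x":0,"y":0,"z":0,"roll":0}]'
```

```text
time_s: 16.25
tool_pos: [0.5425, -0.1766, 0.059]
tool_rot: [[-0.244, 0.97, -0.0], [0.97, 0.244, 0.0], [0.0, -0.0, -1.0]]
contact_force: [-0.0, 1.7, 4.4]
gripper_width: 0.0327
```

```bash
python3 -m handwheel '[{"x":0,"y":0,"z":0,"roll":0},{"x":0,"y":0,"z":0,"roll":0},{"x":0,"y":0,"z":0,"roll":0}]' 0.06
python3 -m handwheel '[{"x":0,"y":0,"z":-1,"roll":0},{"x":0,"y":0,"z":-2.5,"roll":0},{"x":0,"y":0,"z":-4,"roll":0},{"x":0,"y":2.5,"z":-1,"roll":0},{"x":0,"y":2.5,"z":0,"roll":0},{"x":0,"y":0,"z":0,"roll":0},{"x":0,"y":0,"z":0,"roll":0}]'
python3 -c "
from h import *
snap('wrist','w11.png')
print(robot.state()['tool_pos'],yaw())"
```

```text
time_s: 16.62
tool_pos: [0.5419, -0.1765, 0.0581]
tool_rot: [[-0.244, 0.97, -0.001], [0.97, 0.244, 0.0], [0.001, -0.001, -1.0]]
contact_force: [0.7, 0.3, -1.0]
gripper_width: 0.0403
time_s: 17.5
tool_pos: [0.5901, -0.1644, 0.1434]
tool_rot: [[-0.244, 0.97, -0.001], [0.97, 0.244, 0.0], [0.0, -0.001, -1.0]]
contact_force: [-0.5, 0.3, 1.3]
gripper_width: 0.0404
[ 0.58995714 -0.16443921  0.14325486] 104.09081287757074
```

View pics/w11.png

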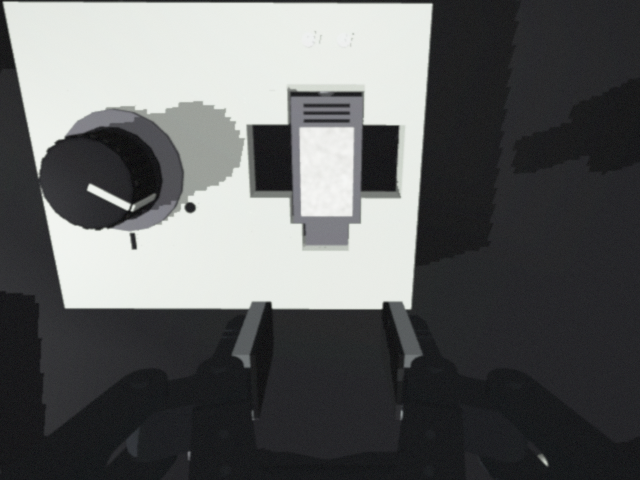

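The pack is in the bay, body columns 291-361 and rows 93-245. I'll zoom in to check that it's flush.

```bash
python3 - <<'E'
from h import *
a,K,P=load('w11.png')
cv2.imwrite('pics/b11.png',cv2.resize(a[75:260,235:415],None,fx=4,fy=3.2,interpolation=cv2.INTER_CUBIC))
E
```

```text
(no output)
```

View pics/b11.png

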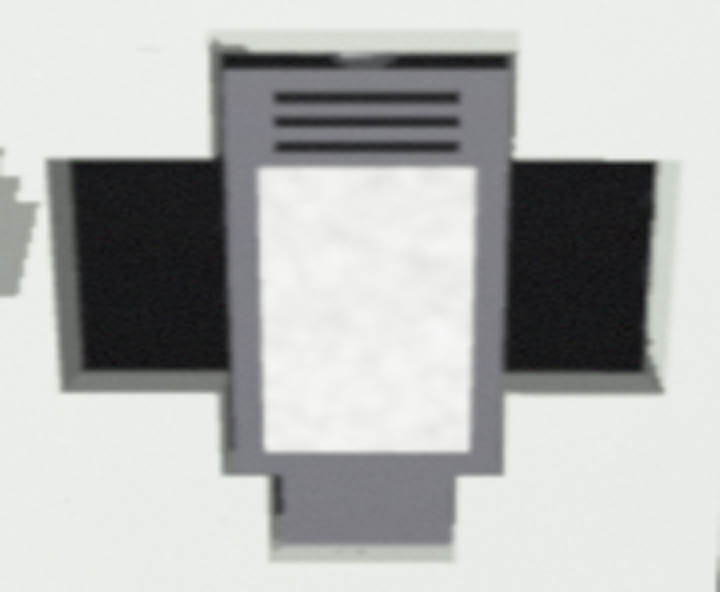

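```bash
python3 -c "
from h import *
print(to(.5298,-.1798))"
```

```text
(np.float64(-0.03), np.float64(-6.21))
```

```bash
python3 -m handwheel '[{"x":0,"y":-3,"z":0,"roll":0},{"x":0,"y":-3.2,"z":1,"roll":0},{"x":0,"y":0,"z":2,"roll":0},{"x":0,"y":0,"z":2.4,"roll":0},{"x":0,"y":0,"z":0.8,"roll":0},{"x":0,"y":0,"z":0.4,"roll":0},{"x":0,"y":0,"z":0,"roll":0}]' 1
python3 -m handwheel '[{"x":0,"y":0,"z":0.2,"roll":0},{"x":0,"y":0,"z":0,"roll":0}]'
```

```text
time_s: 18.42
tool_pos: [0.531, -0.1797, 0.078]
tool_rot: [[-0.244, 0.97, 0.0], [0.97, 0.244, -0.0], [-0.0, 0.0, -1.0]]
contact_force: [0.2, -0.0, 0.2]
gripper_width: 0.0
time_s: 18.68
tool_pos: [0.531, -0.1796, 0.076]
tool_rot: [[-0.244, 0.97, 0.001], [0.97, 0.244, -0.0], [-0.0, 0.0, -1.0]]
contact_force: [-0.3, 0.6, -0.1]
gripper_width: -0.0001
```

```bash
python3 -m handwheel '[{"x":0,"y":0,"z":0.2,"roll":0},{"x":0,"y":0,"z":0,"roll":0}]'
python3 -m handwheel '[{"x":0,"y":0,"z":0.1,"roll":0},{"x":0,"y":0,"z":0,"roll":0}]'
```

```text
time_s: 18.92
tool_pos: [0.5311, -0.1797, 0.0741]
tool_rot: [[-0.244, 0.97, 0.001], [0.97, 0.244, -0.0], [-0.001, 0.001, -1.0]]
contact_force: [-1.1, -0.2, 3.2]
gripper_width: -0.0004
time_s: 19.18
tool_pos: [0.5312, -0.1797, 0.074]
tool_rot: [[-0.244, 0.97, 0.001], [0.97, 0.244, -0.0], [-0.0, 0.0, -1.0]]
contact_force: [-4.8, 2.2, 10.7]
gripper_width: -0.0001
```

```bash
python3 -m handwheel '[{"x":0,"y":0,"z":0.1,"roll":0},{"x":0,"y":0,"z":0,"roll":0},{"x":0,"y":0,"z":0,"roll":0}]'
python3 -m handwheel '[{"x":0,"y":0,"z":-1,"roll":0},{"x":0,"y":0,"z":-3,"roll":0},{"x":0,"y":0,"z":-4,"roll":0},{"x":0,"y":0,"z":-2,"roll":0}]' -1
python3 -c "
from h import *
print(to(.6305,-.2569))"
```

```text
time_s: 19.55
tool_pos: [0.5312, -0.1797, 0.074]
tool_rot: [[-0.244, 0.97, 0.0], [0.97, 0.244, -0.0], [-0.0, 0.0, -1.0]]
contact_force: [-6.7, 3.2, 17.7]
gripper_width: 0.0004
time_s: 20.05
tool_pos: [0.5317, -0.18, 0.1741]
tool_rot: [[-0.244, 0.97, 0.003], [0.97, 0.244, -0.001], [-0.002, 0.002, -1.0]]
contact_force: [0.6, -0.8, 0.8]
gripper_width: 0.0723
(np.float64(-9.86), np.float64(7.71))
```

```bash
python3 -m handwheel '[{"x":-4.9,"y":3.8,"z":0,"roll":0},{"x":-4.9,"y":3.8,"z":0,"roll":0},{"x":0,"y":0,"z":0,"roll":0},{"x":0,"y":0,"z":0,"roll":0}]'
python3 -c "
from h import *
snap('wrist','w12.png')
print(robot.state()['tool_pos'],yaw())"
```

```text
time_s: 20.55
tool_pos: [0.6278, -0.2558, 0.1704]
tool_rot: [[-0.243, 0.97, -0.002], [0.97, 0.243, 0.001], [0.002, -0.002, -1.0]]
contact_force: [0.4, 0.3, -0.7]
gripper_width: 0.0854
[ 0.62766546 -0.25545744  0.17116204] 104.10509566817876
```

View pics/w12.png

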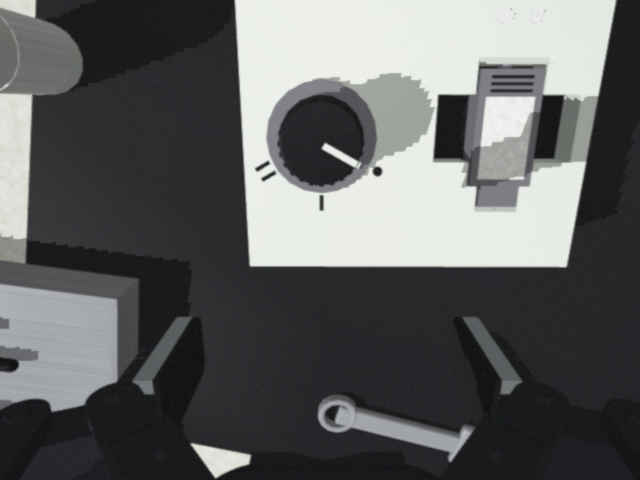

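The knob's dark top is around (320,140), and its pointer runs from (323,146) to (360,165) towards the dot at (377,171). One bar is at (321,203).

```bash
python3 - <<'E'
from h import *
a,K,P=load('w12.png')
cv2.imwrite('pics/k12.png',cv2.resize(a[70:220,250:390],None,fx=4.5,fy=4,interpolation=cv2.INTER_CUBIC))
g=cv2.cvtColor(a,cv2.COLOR_BGR2GRAY); m=(g<60).astype(np.uint8); m[:70]=0;m[215:]=0;m[:,:258]=0;m[:,385:]=0
m=cv2.morphologyEx(m,cv2.MORPH_CLOSE,np.ones((13,13)))
n,l,st,_=cv2.connectedComponentsWithStats(m); i=1+np.argmax(st[1:,4]); c,_=cv2.findContours((l==i).astype(np.uint8),0,1)
(x,y),r=cv2.minEnclosingCircle(c[0]); print(st[i],x,y,r, cv2.fitEllipse(c[0]))
for z in(.088,.075): print(plane(K,P,x,y,z))
A=plane(K,P,323,146,.088);B=plane(K,P,360,165,.088);print('ptr',np.degrees(np.arctan2((B-A)[1],(B-A)[0])))
print(to(.5717,-.2724))
E
```

```text
[ 278   95   86  114 6023] 322.0 151.393798828125 56.61511993408203 ((320.6880798339844, 142.72872924804688), (81.30116271972656, 100.66622161865234), 3.4034013748168945)
[ 0.57410854 -0.27209902  0.088     ]
[ 0.57550265 -0.27187651  0.075     ]
ptr 77.2771913699018
(np.float64(-0.28), np.float64(-5.84))
```

View pics/k12.png

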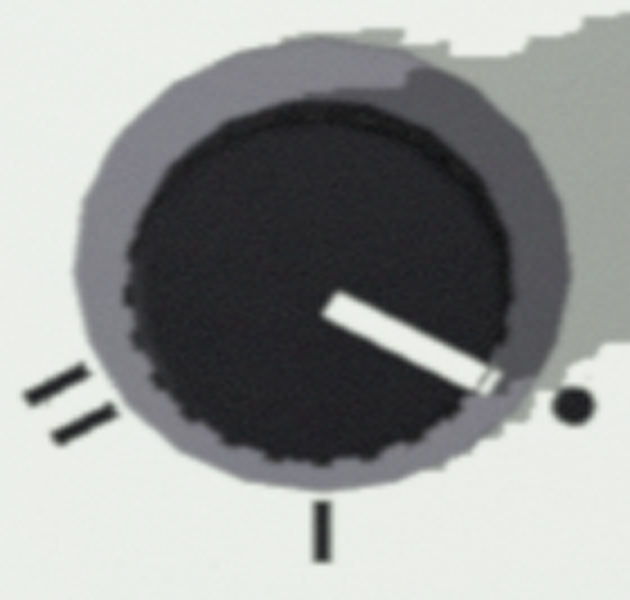

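```bash
python3 -c "
from h import *
a,K,P=load('w12.png'); print(plane(K,P,320.7,142.1,.088), to(.5708,-.2724))"
python3 -m handwheel '[{"x":-0.3,"y":-3,"z":1,"roll":0},{"x":0,"y":-2.95,"z":3,"roll":0},{"x":0,"y":0,"z":2,"roll":0},{"x":0,"y":0,"z":0,"roll":0},{"x":0,"y":0,"z":0,"roll":0}]' -0.4
python3 -c "
from h import *
snap('wrist','w13.png')
print(to(.5708,-.2724))"
```

```text
[ 0.57008489 -0.27372145  0.088     ] (np.float64(-0.26), np.float64(-5.93))
time_s: 21.22
tool_pos: [0.5727, -0.2734, 0.1131]
tool_rot: [[-0.244, 0.97, 0.002], [0.97, 0.244, -0.001], [-0.002, 0.002, -1.0]]
contact_force: [0.3, -0.1, 0.9]
gripper_width: 0.0597
(np.float64(0.16), np.float64(-0.17))
```

View pics/w13.png

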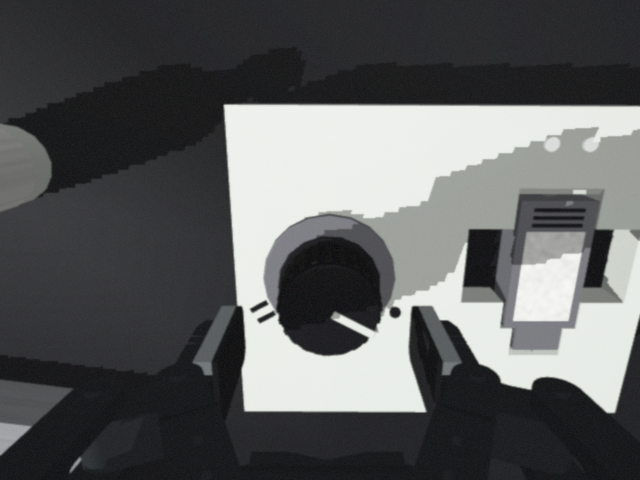

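The knob's top covers columns 276-383 and rows 264-356, with the jaw midline at 327, so it's centred to within 1 mm.

```bash
python3 -c "
from h import *
a,K,P=load('w13.png'); X=plane(K,P,329.5,310,.088); print(X,to(X[0],X[1]))"
python3 -m handwheel '[{"x":0.1,"y":-0.2,"z":1.2,"roll":0},{"x":0,"y":0,"z":1.4,"roll":0},{"x":0,"y":0,"z":0,"roll":0},{"x":0,"y":0,"z":0,"roll":0}]'
python3 -c "
from h import *
print(to(.5708,-.2724))"
```

```text
[ 0.57030218 -0.2736516   0.088     ] (np.float64(0.06), np.float64(-0.25))
time_s: 21.78
tool_pos: [0.5691, -0.2729, 0.0852]
tool_rot: [[-0.244, 0.97, -0.001], [0.97, 0.244, 0.0], [0.0, -0.0, -1.0]]
contact_force: [-0.1, -0.6, 0.1]
gripper_width: 0.0599
(np.float64(0.01), np.float64(0.18))
```

```bash
python3 -m handwheel '[{"x":0,"y":0.13,"z":0,"roll":0},{"x":0,"y":0,"z":0,"roll":0},{"x":0,"y":0,"z":0,"roll":0}]'
python3 -m handwheel '[{"x":0,"y":0,"z":0,"roll":0},{"x":0,"y":0,"z":0,"roll":0},{"x":0,"y":0,"z":0,"roll":0},{"x":0,"y":0,"z":0,"roll":0}]' 1
```

```text
time_s: 22.15
tool_pos: [0.5706, -0.2728, 0.0859]
tool_rot: [[-0.244, 0.97, 0.0], [0.97, 0.244, -0.0], [-0.0, 0.0, -1.0]]
contact_force: [-0.4, 0.5, -0.1]
gripper_width: 0.0597
time_s: 22.65
tool_pos: [0.5706, -0.273, 0.0862]
tool_rot: [[-0.244, 0.97, 0.001], [0.97, 0.244, -0.001], [-0.001, 0.0, -1.0]]
contact_force: [-1.0, -0.6, 5.2]
gripper_width: 0.0383
```

```bash
python3 -m handwheel '[{"x":0,"y":0,"z":0.3,"roll":0},{"x":0,"y":0,"z":0.3,"roll":0},{"x":0,"y":0,"z":0.2,"roll":0},{"x":0,"y":0,"z":0,"roll":0},{"x":0,"y":0,"z":0,"roll":0}]'
```

```text
time_s: 23.28
tool_pos: [0.5708, -0.2731, 0.0797]
tool_rot: [[-0.244, 0.97, 0.001], [0.97, 0.244, -0.001], [-0.001, 0.0, -1.0]]
contact_force: [-5.6, 1.8, 14.6]
gripper_width: 0.0384
```

```bash
python3 -m handwheel '[{"x":0,"y":0,"z":0.15,"roll":0},{"x":0,"y":0,"z":0,"roll":0},{"x":0,"y":0,"z":0,"roll":6},{"x":0,"y":0,"z":0,"roll":6},{"x":0,"y":0,"z":0,"roll":0}]'
python3 -c "
from h import *
S=robot.state();print(yaw(),S['wrist_torque']);d=snap('wrist','w14.png');cv2.imwrite('pics/k14.png',cv2.resize(d['pixels'][200:400,220:440],None,fx=3,fy=3))"
```

```text
time_s: 23.9
tool_pos: [0.5708, -0.2731, 0.079]
tool_rot: [[-0.035, 0.999, 0.001], [0.999, 0.036, -0.001], [-0.001, 0.001, -1.0]]
contact_force: [-8.5, 2.5, 19.4]
gripper_width: 0.0382
92.03440697990706 [0.5178043  1.30665203 0.00787579]
```

View pics/k14.png

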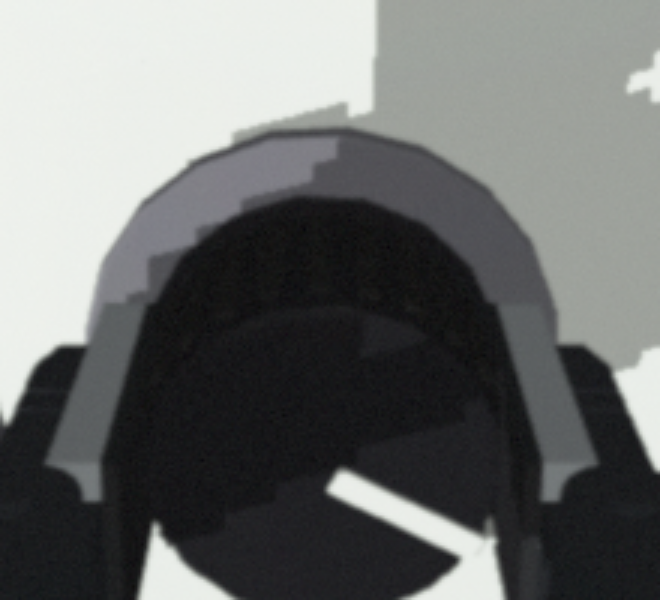

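The pointer holds the same place relative to the jaws, so the knob is turning with them and the wrist torque is near zero. I'll continue to 60°.

```bash
python3 -m handwheel '[{"x":0,"y":0,"z":0,"roll":8},{"x":0,"y":0,"z":0,"roll":8},{"x":0,"y":0,"z":0,"roll":8},{"x":0,"y":0,"z":0,"roll":8},{"x":0,"y":0,"z":0,"roll":8},{"x":0,"y":0,"z":0,"roll":6},{"x":0,"y":0,"z":0,"roll":0},{"x":0,"y":0,"z":0,"roll":0}]'
python3 -c "
from h import *
S=robot.state();print(yaw(),S['wrist_torque']);d=snap('wrist','w15.png')"
```

```text
time_s: 24.95
tool_pos: [0.5709, -0.273, 0.079]
tool_rot: [[0.693, 0.721, 0.001], [0.721, -0.693, -0.001], [-0.0, 0.001, -1.0]]
contact_force: [-7.7, 1.2, 19.0]
gripper_width: 0.0384
46.10363153825273 [0.45154524 1.33489957 0.03698259]
```

View pics/w15.png

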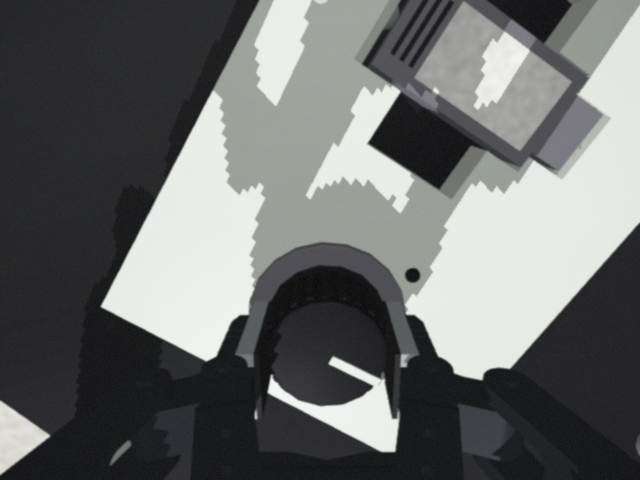

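```bash
python3 -m handwheel '[{"x":0,"y":0,"z":0,"roll":2},{"x":0,"y":0,"z":0,"roll":0},{"x":0,"y":0,"z":0,"roll":0}]'
python3 -c "
from h import *
S=robot.state();print(yaw(),S['wrist_torque'])
for f,z in(('w12.png',.088),('w13.png',.088),('w15.png',.081)):
    a,K,P=load(f)
    p={'w12.png':((323,146),(357,163.5)),'w13.png':((334,315),(372,333)),'w15.png':((332,361.5),(378,384))}[f]
    A,B=[plane(K,P,*q,z) for q in p]; print(f,np.degrees(np.arctan2((B-A)[1],(B-A)[0])),np.linalg.norm(B-A))
"
```

```text
time_s: 25.38
tool_pos: [0.5708, -0.273, 0.079]
tool_rot: [[0.718, 0.696, 0.001], [0.696, -0.718, -0.001], [-0.0, 0.001, -1.0]]
contact_force: [-8.0, 3.3, 19.4]
gripper_width: 0.0385
44.10536613608693 [ 0.45046621  1.29138215 -0.01800252]
w12.png 77.22362528846487 0.018126340104873087
w13.png 76.39034321773401 0.016772338104611418
w15.png 16.623673117435285 0.017555595598359952
```

```bash
python3 -m handwheel '[{"x":0,"y":0,"z":-0.3,"roll":0},{"x":0,"y":0,"z":-0.3,"roll":0},{"x":0,"y":0,"z":-0.3,"roll":0},{"x":0,"y":0,"z":0,"roll":0},{"x":0,"y":0,"z":0,"roll":0}]'
```

```text
time_s: 26.0
tool_pos: [0.5708, -0.2729, 0.0861]
tool_rot: [[0.718, 0.696, 0.001], [0.696, -0.718, -0.001], [0.0, 0.001, -1.0]]
contact_force: [-3.0, 0.3, 8.5]
gripper_width: 0.0381
```

```bash
python3 -m handwheel '[{"x":0,"y":0,"z":0,"roll":0},{"x":0,"y":0,"z":0,"roll":0},{"x":0,"y":0,"z":0,"roll":0},{"x":0,"y":0,"z":0,"roll":0}]' -0.4
python3 -m handwheel '[{"x":0,"y":0,"z":-2,"roll":0},{"x":0,"y":0,"z":-5,"roll":0},{"x":0,"y":0,"z":-5,"roll":0},{"x":0,"y":3,"z":-2,"roll":0},{"x":0,"y":3,"z":0,"roll":0},{"x":0,"y":0,"z":0,"roll":0},{"x":0,"y":0,"z":0,"roll":0}]'
python3 -c "
from h import *
d=snap('wrist','w16.png');print(robot.state()['contact_force'])"
```

```text
time_s: 26.5
tool_pos: [0.5703, -0.2725, 0.0847]
tool_rot: [[0.718, 0.696, -0.0], [0.696, -0.718, 0.0], [-0.0, -0.0, -1.0]]
contact_force: [0.2, -0.4, -0.3]
gripper_width: 0.0598
time_s: 27.38
tool_pos: [0.6118, -0.3154, 0.2254]
tool_rot: [[0.718, 0.696, -0.0], [0.696, -0.718, 0.0], [0.0, -0.001, -1.0]]
contact_force: [-0.3, 0.5, 0.2]
gripper_width: 0.0598
[-0.28221993 -0.41378519 -0.18172437]
```

View pics/w16.png

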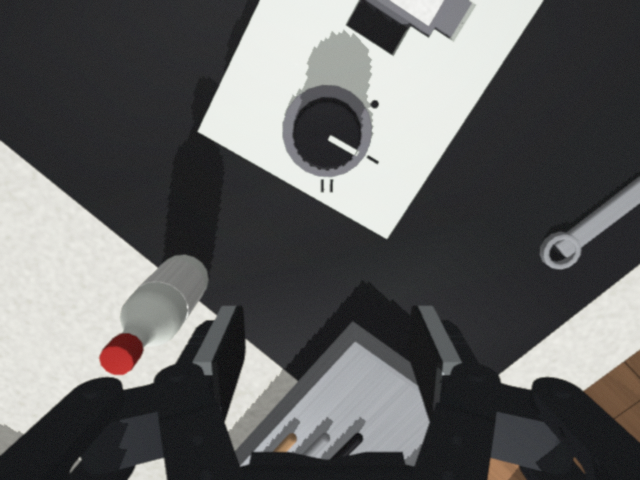

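The pointer (330,138)-(357,153) lines up with the single bar at (373,160). Last: check the pack and the rest of the bench.

```bash
python3 -c "
from h import *
d=snap('scene','s17.png');t=snap('top','t17.png')
a=cv2.resize(d['pixels'][170:265,215:340],None,fx=6,fy=6,interpolation=cv2.INTER_CUBIC);cv2.imwrite('pics/s17c.png',a)
# knob diameter check
b,K,P=load('w16.png')
for z in(.088,.081):
  A=plane(K,P,291.5,132,z);B=plane(K,P,363,132,z);print(z,np.linalg.norm(A-B))
b,K,P=load('w12.png')
A=plane(K,P,278,140,.088);B=plane(K,P,363,140,.088);print(np.linalg.norm(A-B))
cv2.imwrite('pics/k16.png',cv2.resize(load('w16.png')[0][75:195,270:395],None,fx=5,fy=4.8))
"
```

```text
0.088 0.042253918160633695
0.081 0.043393323312590874
0.039818314691172696
```

View pics/s17c.png

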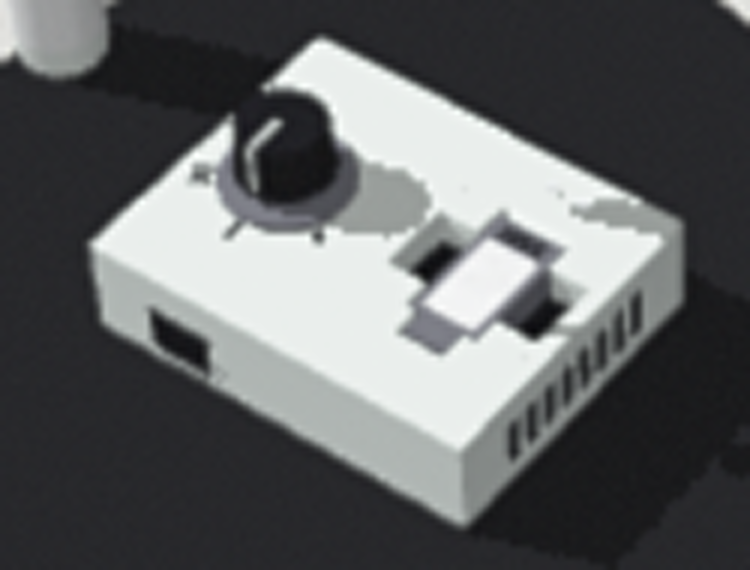

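View pics/t17.png

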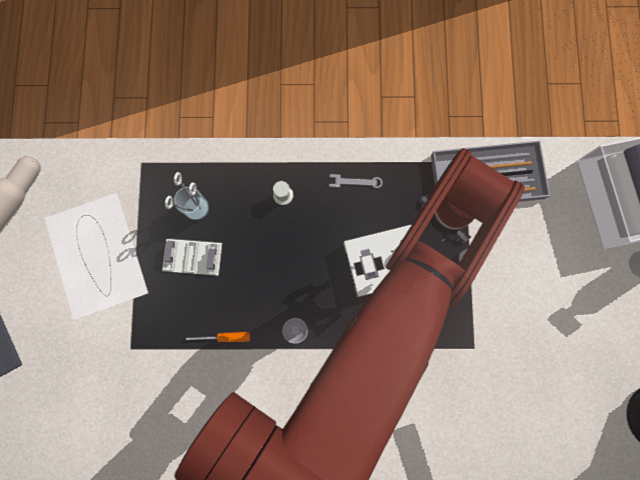

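View pics/k16.png

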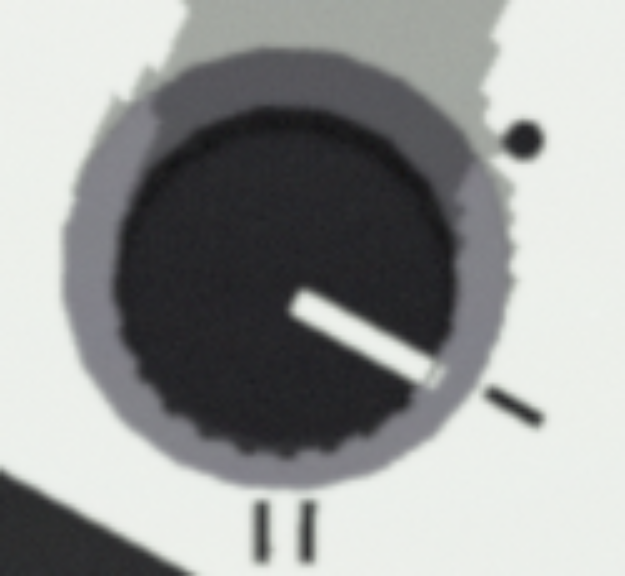

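The knob measures 40.4 mm across when taken at the height of its top when out, against 40 mm given. The pack is flush, the pointer is on one bar, and the short packs and bench items look where they were. Handing in.

```bash
python3 -c "
from h import *
print(robot.close_job(), robot.state()['time_s'])"
```

```text
the job is handed in; nothing more can be done
the job is handed in; nothing more can be done
```

The long pack is pressed home in the charger's bay, label up and nose at the nose end. The selector stands at one bar, sprung out. I handed the job in at about 27.5 s, and no verdict was reported.

**What I did:**
- I lifted the long pack from the middle slot and stood it on the clear bench.
- I tipped it label-up with the open jaw, regripped it and set it in the bay.
- I pressed its catch end down with closed fingers to about 18 N. It did not give, and the fingertips stood at deck height (52 mm).
- I then gripped the knob, pushed it in about 7 mm, turned it 60° clockwise, let it rise and released it.

**Last checks:**
- **Pack:** it looks flush in the scene and wrist pictures.
- **Selector angle:** the pointer lines up with the single bar.
- **Selector height:** the gripper came back to its starting height with the knob. The knob top measured 40.4 mm across when taken at the out height, against 40 mm given.
- **Rest of the bench:** the short packs and other things look unmoved in the top view where visible. The arm hid the glue bottle there, but the wrist view shows it standing.
- **Contact:** the gripper was clear, with a force reading near zero.

**What failed or disagreed:**
- My first move was refused because each row needs all four keys; nothing moved.
- Wrist-camera positions were off sideways by about 1–3 mm, so I took the final fit from the pack and the bay seen in the same picture.
- Pointer angles measured from pictures were uncertain by about 2–3°.

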